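# Move the sorted returns to the carrying rack in their order

### The job

The four returned books in the wooden rack stand in the order in which they will be shelved. Move them to the empty wire carrying rack in that same order from left to right, one to a slot: each upright, spine up, lying along its slot, centred front to back and down on the floor of the slot. Set them down, do not drop them, and leave the mug, the bell and the stamp where they are.

Things in the scene. Friction and masses are not known exactly. Their poses are not given: they have to be found in the camera images.
- banded_book: hardback, the shortest, purple spine with a yellow band, front cover orange, 195 mm long, 26 mm thick, standing spine up, 125 to 129 mm high; loose, 0.3 to 0.8 kg. Origin: middle of its lower edge (mid length, mid thickness); z up to the spine, x along the book, y through its thickness. Grasp across the thickness at the top, at mid length.
- yellow_book: hardback in plain dull yellow cloth, 205 mm long, 28 mm thick, standing spine up, 135 to 139 mm high; loose, 0.3 to 0.8 kg. Origin: middle of its lower edge (mid length, mid thickness); z up to the spine, x along the book, y through its thickness. Grasp across the thickness at the top, at mid length.
- purple_book: hardback in plain purple cloth, the longest and tallest, 215 mm long, 24 mm thick, standing spine up, 140 to 144 mm high; loose, 0.3 to 0.8 kg. Origin: middle of its lower edge (mid length, mid thickness); z up to the spine, x along the book, y through its thickness. Grasp across the thickness at the top, at mid length.
- blue_book: hardback, the thickest, grey-blue spine and back, front cover with white, blue and red blocks, 200 mm long, 34 mm thick, standing spine up, 130 to 134 mm high; loose, 0.3 to 0.8 kg. Origin: middle of its lower edge (mid length, mid thickness); z up to the spine, x along the book, y through its thickness. Grasp across the thickness at the top, at mid length.
- wood_rack: beech rack, 190 x 312 mm, fixed; all books stand in it at the start, one a slot, random order, 35 mm or more apart. Origin: centre of underside; z up, x away from robot. Slots run along x, middles at y = 105, 35, -35, -105 mm (left to right), 50 mm wide; dividers 20 mm thick, 150 mm long; tops 83 mm up, slot floor 18 mm up. Left or right of the wire rack, rows nearly in line, centres 350 mm apart.
- wire_rack: grey steel rack, bent-wire dividers, a grip at each end, 188 x 306 mm (336 over grips), fixed; empty at the start, the books go here. Origin: centre of underside; z up, x away from robot. Slots run along x, middles at y = 105, 35, -35, -105 mm (left to right), 50 mm wide; dividers 20 mm thick, 150 mm long; tops 77 mm up, slot floor 12 mm up.
- mug: bystander: white mug, 79 x 110 x 94 mm, to the left of the racks; loose. Origin: centre of its underside.
- call_bell: bystander: chrome desk bell, 82 mm across, 62 mm high, in front of the racks on the right; loose. Origin: centre of its underside.
- date_stamp: bystander: black self-inking stamp, 42 x 62 x 98 mm, beyond the racks on the right; loose. Origin: centre of its underside.

How it is judged:
By the outcome, as a careful person would: the job done as asked, in the order asked, and still so for the second after the job is handed in, with the robot touching nothing.
It also fails if it takes over 102 s, if anything falls off the work surface, if the arm or the gripper's body presses on something with over 40 N, if the wrist force passes 120 N, or if a joint passes its speed limit or range.

### The arm

A 6-joint arm with a two-finger parallel gripper is mounted at the origin on a cart in front of the work surface, level with it; the furniture and walls round the work are solid. World frame = base frame: x ahead of the robot, y to its left, z up, the work surface at z = 0. Lengths are in m, angles in rad, forces in N, time in s.
With the tool pointing down it reaches from about 0.375 to 0.925 m from the base axis. Payload 5.7 kg.
Tool frame: the origin (TCP) lies between the finger pads; the fingertips stand 22 mm ahead of it and the grasp point (between the pads) lies 3 mm ahead of it; z points along the fingers, y is the line along which they close (so a half turn about z gives the same grasp; the last joint's range is limited). The gripper opens to 88 mm and grips with 3 to 60 N. Pads are 20 mm wide; open, the fingers measure 115 mm over their backs; the gripper's body (75 mm by 178 mm) begins 61 mm behind the grasp point.
Start: joints at [-0.115, 0.359, 1.51, -0, 1.272, -0.115], TCP at [0.6, -0, 0.245] pointing down, gripper open.
Joint ranges: [-2.97, 2.97], [-1.01, 2.36], [0.21, 2.38], [-0.96, 4.11], [0.2, 2.71], [-2.98, 2.98]. Speed limits (rad/s): [2.39, 2.39, 3.14, 3.14, 3.14, 3.14].

### API

Orientations are given as a 3x3 rotation matrix whose columns are the frame's x, y, z axes.
In Python, from rig import monitor, viewer, ticket gives the robot as it stands.
- The arm moves only by the tool servo_tool, never from a script. Its argument "rows" is a list of rows, each an object of numbers: "dx", "dy", "dz": the shift along the tool's x, y, z in mm; "rx", "ry", "rz": the turn, a rotation vector about the tool's x, y, z in rad; "hand": the closure, from -1 (fully open) to 1 (shut). In form: [{"dx": .., "dy": .., "dz": .., "rx": .., "ry": .., "rz": .., "hand": ..}, ...]. A call has 1 to 10 rows; each row shifts and turns the commanded pose from where the row before left it, along the tool's axes as they then stand; what a row does not reach is not made up. A row lasts 1/12 s, in which the tool goes at most 41.7 mm and 7.16 degrees, less where a joint would pass 70% of its speed; a pose out of reach is approached as far as the arm can. A call is refused whole if a number of a shift passes 41.7 or a number of a turn 0.125, either way. A call with a gripper value outside its range is refused whole. The fingers move at their own pace and stop on an object; the grip force is fixed at half the most. Time passes only in rows, so rows that do not move let the fingers close. It gives the time, the measured TCP pose, the force, the opening and the grip force at its end, in the units of the state.
- monitor.observe(): the state, without advancing time (a new reading comes with each control period).
- viewer.camera(name): name is "scene" or "side" or "wrist"; returns (picture, depth): 480x640x3 uint8, red, green, blue; 480x640 float32, m along the optical axis (not along the pixel's ray), 0 where there is no reading.
- viewer.get_calibration(name): a dict with "intrinsics" (3x3 intrinsics, pixels), "R" (3x3) and "t" (3): a world point X has camera coordinates R X + t. Camera axes: x right, y down, z forward; pixel columns grow to the right and rows downward; lengths in m; the calibration is good to about 2 mm. A picture is of the moment at which its call begins: read the wrist's pose just before it. get_calibration takes no time and is no camera call; for the wrist camera it gives the pose at the moment of the call.
- ticket.job_done(): hands the job in; it is judged then, once.
The state is a dict: "clock": time; "joint_positions": joint angles; "joint_velocities": joint speeds; "joint_efforts": joint torques, N m; "tcp_pos": TCP position; "eef_rot": TCP orientation; "ft_force": force on the tool from outside, world axes, zero at the start; "torque": the same for the moment, N m; "finger_gap": finger opening in m; "finger_force": force on a finger pad.
Only numpy, scipy, OpenCV 4.12 (cv2) and the standard library are available. Lean on these libraries where they do the work, as an engineer would, in place of code of your own. Each camera call takes 0.05 s, during which the arm holds its last target. There are 200 camera calls.

## Working session

There is one attempt and no reset: what is moved stays moved. The work goes in short steps, Python scripts to look and compute and a tool call to move; the robot and the scene stay as the last step left them, time stands still between calls to the robot, and variables do not carry over. Pictures are saved under pics/ and viewed, at most 14 in all, crops included, and the job is handed in when it is done.

Besides the shell and the picture viewer there is one more tool, called after "Request:" as a command line: name --argument value ..., lists and objects as JSON in quotes. servo_tool: Moves the arm, as the interface text tells. Its arguments: {"type":"object","properties":{"rows":{"type":"array","items":{"type":"object","properties":{"dx":{"type":"number"},"dy":{"type":"number"},"dz":{"type":"number"},"rx":{"type":"number"},"ry":{"type":"number"},"rz":{"type":"number"},"hand":{"type":"number"}}}}},"required":["rows"]}

```bash
mkdir -p pics; cat > h.py <<'E'
import numpy as np, cv2
from rig import monitor, viewer, ticket
def snap(n):
    p,d=viewer.camera(n); c=viewer.get_calibration(n); return p,d,c
def world(d,c):
    K=np.array(c["intrinsics"]);v,u=np.mgrid[:480,:640]
    P=np.stack([(u-K[0,2])/K[0,0]*d,(v-K[1,2])/K[1,1]*d,d],-1)
    return (P-np.array(c["t"]))@np.array(c["R"])
E
python3 - <<'E'
from h import *
for n in ("scene","side"):
    p,d,c=snap(n); cv2.imwrite(f"pics/{n}0.png",p[:,:,::-1]); np.savez(f"{n}0.npz",p=p,d=d,**{k:np.array(v) for k,v in c.items()})
    print(n,c)
print(monitor.observe())
E
```

```text
scene {'intrinsics': array([[555.96160286,   0.        , 320.58254752],
       [  0.        , 555.96160286, 236.07924684],
       [  0.        ,   0.        ,   1.        ]]), 'R': array([[-0.15592975, -0.98760682,  0.01785192],
       [-0.7052427 ,  0.09865774, -0.70206794],
       [ 0.69160585, -0.12206321, -0.71188617]]), 't': array([0.15666967, 0.3886817 , 1.37865116])}
side {'intrinsics': array([[558.85228423,   0.        , 326.7909327 ],
       [  0.        , 558.85228423, 246.64402753],
       [  0.        ,   0.        ,   1.        ]]), 'R': array([[-0.48375344, -0.87515599, -0.0091979 ],
       [-0.63698238,  0.35926825, -0.68204088],
       [ 0.60019668, -0.32408072, -0.7312562 ]]), 't': array([0.32035627, 0.35539799, 1.50478325])}
{'clock': 0.1, 'joint_positions': array([-1.15104273e-01,  3.59426504e-01,  1.51133143e+00, -2.52982219e-05,
        1.27248392e+00, -1.15074404e-01]), 'joint_velocities': array([ 0.00188477, -0.0005918 , -0.00262912, -0.0009047 , -0.00252112,
        0.00072877]), 'joint_efforts': array([-1.00573943e-03, -5.16363215e+01, -2.71407151e+01,  6.75204420e-02,
        2.75516213e-02, -3.27900011e-05]), 'tcp_pos': array([5.99411740e-01, 4.90337023e-05, 2.43894719e-01]), 'eef_rot': array([[ 2.25495598e-05,  9.99998653e-01, -1.64106683e-03],
       [ 9.99999986e-01, -2.22781726e-05,  1.65390495e-04],
       [ 1.65353712e-04, -1.64107053e-03, -9.99998640e-01]]), 'ft_force': array([-0.06167797, -0.12210779, -0.33186974]), 'torque': array([-0.01341211, -0.0001818 , -0.02817741]), 'finger_force': 0.0, 'finger_gap': 0.08794503125477407}
```

View pics/scene0.png

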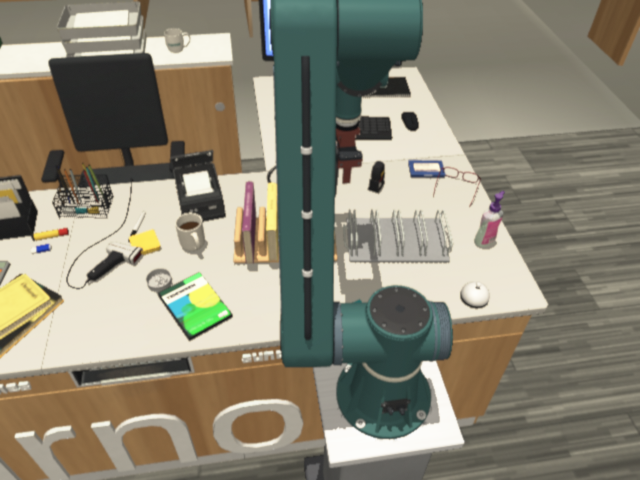

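View pics/side0.png

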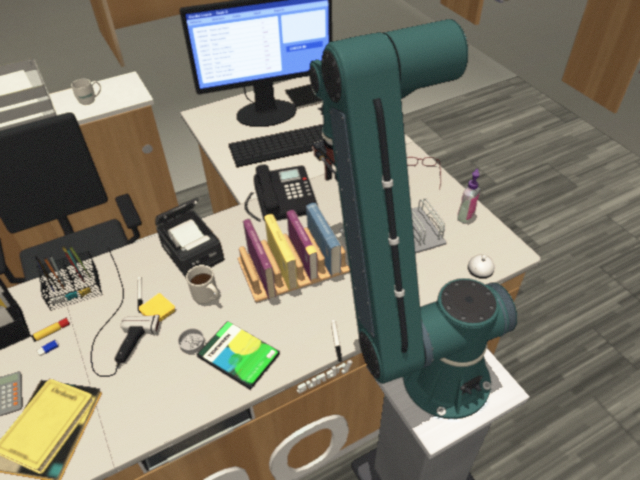

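The scene view shows the wooden rack left (px ~(235–335, 185–260)) and the empty wire rack right ((347–450, 210–260)). The side view shows the books from left to right as purple (257,260), yellow (281,250), banded (302,245) and blue (323,238).

```bash
python3 - <<'E'
from h import *
def load(n):
    z=np.load(n+"0.npz"); return z['p'],world(z['d'],z),z['d']
ps,Ws,ds=load("side"); pc,Wc,dc=load("scene")
hsv=cv2.cvtColor(ps,cv2.COLOR_RGB2HSV)
# book tops in side
X,Y,Z=Ws[...,0],Ws[...,1],Ws[...,2]
m=((Z>.138)&(Z<.172)&(X>.35)&(X<.85)&(Y>0)&(Y<.6)&(ds>0)).astype(np.uint8)
m[:, 340:]=0
n,l,s,c=cv2.connectedComponentsWithStats(m)
for i in range(1,n):
    if s[i,4]<40: continue
    k=l==i; P=Ws[k]; zt=np.percentile(P[:,2],90)
    T=P[P[:,2]>zt-.008]
    r=cv2.minAreaRect((T[:,:2]*1000).astype(np.float32))
    print("book",c[i].round(),s[i,4],"ztop",zt.round(4),"mean",P[:,:2].mean(0).round(4),r,"col",np.median(ps[k],0), T[:,:2].min(0).round(3),T[:,:2].max(0).round(3))
def hist(W,d,name,box,zr):
    X,Y,Z=W[...,0],W[...,1],W[...,2]
    u=np.zeros(d.shape,bool);u[box[1]:box[3],box[0]:box[2]]=1
    k=u&(d>0)&(Z>zr[0])&(Z<zr[1]);P=W[k]
    print(name,k.sum(),np.percentile(P,[1,99],axis=0).round(4).tolist(),cv2.minAreaRect((P[:,:2]*1000).astype(np.float32)))
    return P
P=hist(Wc,dc,"wire tops",(340,200,460,270),(.05,.09))
print(np.histogram(P[:,1],bins=np.arange(-.3,.15,.01)))
P=hist(Wc,dc,"wire floor",(340,200,460,270),(.006,.03))
P=hist(Ws,ds,"wood tops",(230,240,340,300),(.07,.09))
P=hist(Ws,ds,"wood floor",(230,240,340,300),(.012,.024))
cv2.imwrite("pics/crop1.png",cv2.resize(np.hstack([ps[190:310,225:355],pc[190:270,335:465][:,:].repeat(1,0) if 0 else cv2.copyMakeBorder(pc[190:275,335:465],0,35,0,0,cv2.BORDER_CONSTANT)])[:,:,::-1],None,fx=3,fy=3,interpolation=2))
E
```

```text
book [323. 226.] 592 ztop 0.1565 mean [0.5406 0.0805] ((548.3670654296875, 77.53523254394531), (34.849815368652344, 203.8024139404297), 84.0052490234375) col [125.5 148.  163. ] [0.446 0.055] [0.65  0.105]
book [301. 233.] 427 ztop 0.1506 mean [0.5525 0.148 ] ((557.770263671875, 146.94833374023438), (27.34772491455078, 197.19549560546875), 83.595703125) col [163. 102. 122.] [0.459 0.124] [0.656 0.169]
book [279. 239.] 563 ztop 0.1611 mean [0.5521 0.2208] ((560.9751586914062, 218.18052673339844), (27.77511215209961, 206.526123046875), 83.4136962890625) col [244. 226. 128.] [0.457 0.194] [0.663 0.241]
book [257. 246.] 542 ztop 0.1648 mean [0.5553 0.2895] ((566.8494873046875, 287.221923828125), (25.139293670654297, 215.24563598632812), 83.53224182128906) col [153.   94.5 118. ] [0.459 0.264] [0.674 0.309]
wire tops 653 [[0.4182, -0.3144, 0.0503], [0.5893, -0.0054, 0.0806]] ((507.829833984375, -161.61566162109375), (300.5382385253906, 156.5812530517578), 82.79874420166016)
(array([40, 32,  1,  0,  0, 23, 40, 43, 31,  0,  0,  2, 23, 42, 38, 24,  0,
        0,  3, 22, 44, 33, 24,  0,  0,  
[... 746 characters left out ...]
0000000e-02,
        6.00000000e-02,  7.00000000e-02,  8.00000000e-02,  9.00000000e-02,
        1.00000000e-01,  1.10000000e-01,  1.20000000e-01,  1.30000000e-01,
        1.40000000e-01]))
wire floor 3305 [[0.4053, -0.3153, 0.0061], [0.6085, -0.0023, 0.0281]] ((522.0306396484375, -177.0244903564453), (361.0707092285156, 236.6383514404297), 79.20555877685547)
wood tops 1127 [[0.4501, 0.0802, 0.0705], [0.6429, 0.3346, 0.0897]] ((518.1820068359375, 210.99661254882812), (310.0398864746094, 195.40560913085938), 62.08475112915039)
wood floor 638 [[0.4516, 0.0807, 0.0125], [0.6614, 0.3431, 0.0238]] ((560.3069458007812, 205.15316772460938), (277.79925537109375, 205.1575164794922), 86.06993865966797)
```

View pics/crop1.png

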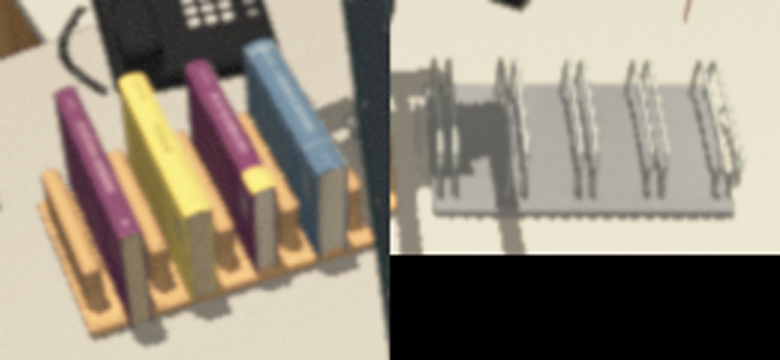

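The crop confirms the order purple, yellow, banded, blue. The wire slots are clear, and both racks are yawed about -7°. I'll work from the right-hand side so no book passes over another, and refine the wire slots first.

```bash
cat >> h.py <<'E'
def go(x,y,yaw_deg,z):
    """delta in tool axes (mm, rad) from measured pose to TCP target, tool y along book thickness axis"""
    o=monitor.observe();R=np.array(o["eef_rot"]);a=np.radians(yaw_deg)
    T=np.array([[-np.cos(a),-np.sin(a),0],[-np.sin(a),np.cos(a),0],[0,0,-1]]).T.copy()
    T=np.column_stack([[-np.cos(a),-np.sin(a),0],[-np.sin(a),np.cos(a),0],[0,0,-1]])
    d=np.array([x,y,z])-o["tcp_pos"]
    print("d tool mm",(R.T@d*1000).round(1),"d in target-tool axes",(T.T@d*1000).round(1),"rot",cv2.Rodrigues(R.T@T)[0].ravel().round(3),"tcp",o["tcp_pos"].round(4),"gap",round(o["finger_gap"],4),"t",round(o["clock"],2),"F",np.round(o["ft_force"],1))
E
python3 - <<'E'
from h import *
z=np.load("scene0.npz");W=world(z['d'],z);d=z['d']
B=W[195:275,335:465].reshape(-1,3);B=B[d[195:275,335:465].ravel()>0]
P=B[(B[:,2]>.045)&(B[:,2]<.09)]
lab=np.round((P[:,1]+.1616+(P[:,0]-.508)*.12)/.07)
for k in range(-2,3):
    Q=P[lab==k];print(k,len(Q),Q.mean(0).round(4),cv2.minAreaRect((Q[:,:2]*1000).astype(np.float32)))
F=B[(B[:,2]>.004)&(B[:,2]<.02)]
# base by colour
p=z['p'][195:275,335:465]
hs=cv2.cvtColor(p,cv2.COLOR_RGB2HSV);print(p[60,60],p[70,60],p[78,60])
zs=np.load("side0.npz");Ws=world(zs['d'],zs);ds=zs['d']
X,Y,Z=Ws[...,0],Ws[...,1],Ws[...,2]
print("table z",np.median(Z[330:350,130:200]), np.median(W[...,2][300:330,120:220]))
for n,(u,v) in dict(blue=(323,226),band=(301,233),yel=(279,239),pur=(257,246)).items():
    print(n,np.median(Z[v-3:v+4,u-1:u+2]).round(4))
m=((Z>.138)&(Z<.172)&(X>.35)&(X<.85)&(Y>0)&(Y<.6)&(ds>0)).astype(np.uint8);m[:,340:]=0
n,l,s,c=cv2.connectedComponentsWithStats(m)
for i in range(1,n):
    if s[i,4]>40:
        T=Ws[l==i];T=T[T[:,2]>np.percentile(T[:,2],90)-.010]
        f=cv2.fitLine((T[:,:2]*1000).astype(np.float32),cv2.DIST_HUBER,0,.01,.01).ravel()
        print(np.degrees(np.arctan(f[1]/f[0])),f[2:], np.percentile(T[:,2],[20,50,80]).round(4))
go(.5484,.0775,-6.5,.24)
E
```

```text
-2 138 [ 0.4818 -0.2987  0.0693] ((490.14080810546875, -299.4627990722656), (22.039081573486328, 153.1109161376953), 82.512451171875)
-1 142 [ 0.4883 -0.2291  0.0692] ((496.8321228027344, -230.04200744628906), (21.256031036376953, 152.22145080566406), 81.63349914550781)
0 138 [ 0.4994 -0.1602  0.0692] ((509.67083740234375, -161.4109649658203), (21.339969635009766, 153.09451293945312), 82.37244415283203)
1 134 [ 0.5058 -0.0904  0.069 ] ((520.0845947265625, -92.35786437988281), (20.4003963470459, 150.25747680664062), 82.07878875732422)
2 135 [ 0.5137 -0.021   0.0694] ((525.2506103515625, -23.0672607421875), (20.493717193603516, 156.62069702148438), 82.2064437866211)
[172 169 160] [236 229 212] [236 230 214]
table z 0.004795155737574729 0.0028651432479528077
blue 0.1546
band 0.1497
yel 0.1585
pur 0.1616
-6.2020273 [542.71576  79.3954 ] [0.1499 0.1529 0.1552]
-6.0015926 [552.6596  148.18202] [0.144  0.147  0.1495]
-6.201155 [554.31287 219.3892 ] [0.1549 0.1577 0.1604]
-6.260234 [561.43085 288.17685] [0.1588 0.1614 0.164 ]
d tool mm [ 77.4 -51.    4. ] d in target-tool axes [59.5 71.2  3.9] rot [-1.000e-03 -1.000e-03 -1.457e+00] tcp [0.5994 0.     0.2439] gap 0.0879 t 0.1 F [-0.1 -0.1 -0.3]
```

Request:
servo_tool --rows '[{"rz": -0.124,"hand": -0.3},{"rz": -0.124,"hand": -0.3},{"rz": -0.124,"hand": -0.3},{"rz": -0.124,"hand": -0.3},{"rz": -0.124,"hand": -0.3},{"rz": -0.124,"hand": -0.3},{"rz": -0.124,"hand": -0.3},{"rz": -0.124,"hand": -0.3},{"rz": -0.124,"hand": -0.3},{"rz": -0.124,"hand": -0.3}]'

```text
$.rows[0]: bad value
```

Request:
servo_tool --rows '[{"rz": -0.11,"hand": -0.3},{"rz": -0.11,"hand": -0.3},{"dx": 12,"dy": 14,"hand": -0.3},{"dx": 12,"dy": 14,"hand": -0.3},{"dx": 12,"dy": 14,"hand": -0.3},{"dx": 12,"dy": 14,"hand": -0.3},{"dx": 12,"dy": 15,"hand": -0.3},{"hand": -0.3},{"hand": -0.3}]'

```text
$.rows[0]: bad value
```

```bash
python3 - <<'E'
from h import *
go(.5484,.0775,-6.2,.140)
p,d,c=snap("wrist");cv2.imwrite("pics/w1.png",p[:,:,::-1]);W=world(d,c)
np.savez("w1.npz",p=p,d=d,W=W)
m=((W[...,2]>.13)&(W[...,2]<.175)&(d>0)).astype(np.uint8)
n,l,s,cc=cv2.connectedComponentsWithStats(m)
for i in range(1,n):
    if s[i,4]>300:
        T=W[l==i];print(s[i],np.median(T,0).round(4),np.percentile(T,[1,99],axis=0).round(4).tolist(),cv2.minAreaRect((T[:,:2]*1000).astype(np.float32)))
E
```

```text
d tool mm [ 77.4 -50.8 104. ] d in target-tool axes [ 59.1  71.5 103.9] rot [-1.000e-03 -1.000e-03 -1.463e+00] tcp [0.5994 0.     0.2439] gap 0.0879 t 0.1 F [-0.1 -0.1 -0.3]
[   86     0   328    70 14813] [0.5664 0.1423 0.1445] [[0.4634, 0.1236, 0.1317], [0.6522, 0.1561, 0.147]] ((557.63525390625, 144.87400817871094), (26.344451904296875, 195.1136932373047), 83.74357604980469)
[   79    96   315    88 16592] [0.5442 0.0772 0.1505] [[0.4495, 0.0527, 0.1459], [0.6429, 0.1001, 0.1532]] ((545.7230224609375, 76.19140625), (34.09105682373047, 200.23838806152344), 83.65545654296875)
```

View pics/w1.png

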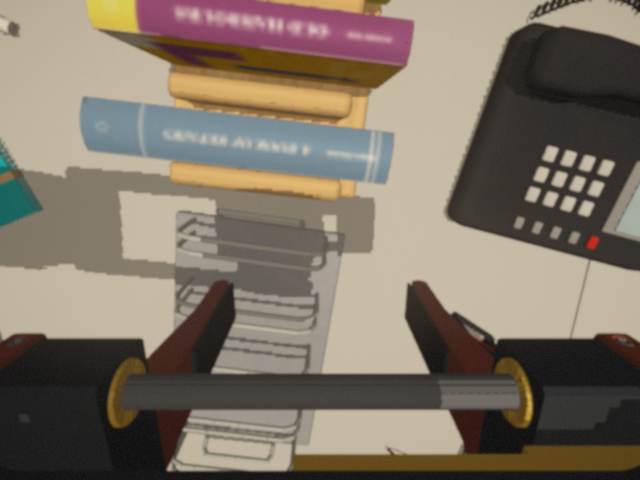

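The wrist view from the start pose shows the blue spine (row ~140), the banded spine (row ~35) and the near wire dividers. The moves were refused, probably because every key is needed.

Request:
servo_tool --rows '[{"dx": 0,"dy": 0,"dz": 0,"rx": 0,"ry": 0,"rz": -0.124,"hand": -0.3},{"dx": 0,"dy": 0,"dz": 0,"rx": 0,"ry": 0,"rz": -0.124,"hand": -0.3},{"dx": 0,"dy": 0,"dz": 0,"rx": 0,"ry": 0,"rz": -0.124,"hand": -0.3},{"dx": 0,"dy": 0,"dz": 0,"rx": 0,"ry": 0,"rz": -0.124,"hand": -0.3},{"dx": 0,"dy": 0,"dz": 0,"rx": 0,"ry": 0,"rz": -0.124,"hand": -0.3},{"dx": 0,"dy": 0,"dz": 0,"rx": 0,"ry": 0,"rz": -0.124,"hand": -0.3},{"dx": 0,"dy": 0,"dz": 0,"rx": 0,"ry": 0,"rz": -0.124,"hand": -0.3},{"dx": 0,"dy": 0,"dz": 0,"rx": 0,"ry": 0,"rz": -0.124,"hand": -0.3},{"dx": 0,"dy": 0,"dz": 0,"rx": 0,"ry": 0,"rz": -0.124,"hand": -0.3},{"dx": 0,"dy": 0,"dz": 0,"rx": 0,"ry": 0,"rz": -0.124,"hand": -0.3}]'

```text
clock: 0.98
tcp_pos: [0.5997, 0.0, 0.2443]
eef_rot: [[-0.948, 0.319, -0.001], [0.319, 0.948, 0.0], [0.001, -0.0, -1.0]]
ft_force: [-0.4, -0.5, 0.2]
finger_gap: 0.0571
finger_force: 0.0
```

```bash
python3 - <<'E'
from h import *
go(.5457,.0762,-6.3,.140)
W=np.load("w1.npz")["W"];d=np.load("w1.npz")["d"]
m=((W[...,2]>.045)&(W[...,2]<.09)&(d>0)&(W[...,1]<.01)&(d>.2)).astype(np.uint8)
m[:,:170]=0
m=cv2.morphologyEx(m,cv2.MORPH_CLOSE,np.ones((9,9)))&m
P=W[m>0]
lab=np.round((P[:,1]+.1616+(P[:,0]-.508)*.12)/.07)
for k in range(-2,3):
    Q=P[lab==k]
    if len(Q)>50: print(k,len(Q),Q.mean(0).round(4),cv2.minAreaRect((Q[:,:2]*1000).astype(np.float32)))
E
```

```text
d tool mm [ 75.4  55.  104.3] d in target-tool axes [ 62.   69.8 104.3] rot [-0.    -0.001 -0.215] tcp [0.5997 0.     0.2443] gap 0.0571 t 0.98 F [-0.4 -0.5  0.2]
-2 413 [ 0.465  -0.2924  0.0695] ((491.9649963378906, -300.1197204589844), (19.836780548095703, 146.81578063964844), 83.41452026367188)
-1 1240 [ 0.516  -0.2348  0.0731] ((511.8404846191406, -235.19322204589844), (22.17329978942871, 129.85382080078125), 81.63488006591797)
0 281 [ 0.5274 -0.158   0.0709] ((536.6923217773438, -160.22711181640625), (5.647784233093262, 101.4806137084961), 82.3019790649414)
1 1273 [ 0.5488 -0.0985  0.0707] ((620.6390380859375, -110.67784118652344), (22.06354522705078, 349.0880432128906), 80.92267608642578)
2 2599 [ 0.6494 -0.0299  0.0659] ((689.7100219726562, -34.569061279296875), (31.945613861083984, 463.46490478515625), 86.85231018066406)
```

Request:
servo_tool --rows '[{"dx": 0,"dy": 0,"dz": 0,"rx": 0,"ry": 0,"rz": -0.108,"hand": -0.3},{"dx": 0,"dy": 0,"dz": 0,"rx": 0,"ry": 0,"rz": -0.107,"hand": -0.3},{"dx": 15,"dy": 17,"dz": 0,"rx": 0,"ry": 0,"rz": 0,"hand": -0.3},{"dx": 16,"dy": 18,"dz": 0,"rx": 0,"ry": 0,"rz": 0,"hand": -0.3},{"dx": 16,"dy": 18,"dz": 0,"rx": 0,"ry": 0,"rz": 0,"hand": -0.3},{"dx": 15,"dy": 17,"dz": 0,"rx": 0,"ry": 0,"rz": 0,"hand": -0.3},{"dx": 0,"dy": 0,"dz": 0,"rx": 0,"ry": 0,"rz": 0,"hand": -0.3},{"dx": 0,"dy": 0,"dz": 0,"rx": 0,"ry": 0,"rz": 0,"hand": -0.3}]'

```text
clock: 1.65
tcp_pos: [0.5459, 0.0772, 0.2446]
eef_rot: [[-0.994, 0.114, -0.0], [0.114, 0.994, -0.0], [0.0, -0.0, -1.0]]
ft_force: [0.4, -0.6, -0.5]
finger_gap: 0.057
finger_force: 0.0
```

```bash
python3 - <<'E'
from h import *
go(.5457,.0762,-6.3,.138)
p,d,c=snap("wrist");cv2.imwrite("pics/w2.png",p[:,:,::-1])
E
```

```text
d tool mm [ 1.000e-01 -1.000e+00  1.066e+02] d in target-tool axes [ 1.000e-01 -1.100e+00  1.066e+02] rot [-0.    -0.    -0.004] tcp [0.5459 0.0772 0.2446] gap 0.057 t 1.65 F [ 0.4 -0.6 -0.5]
```

View pics/w2.png

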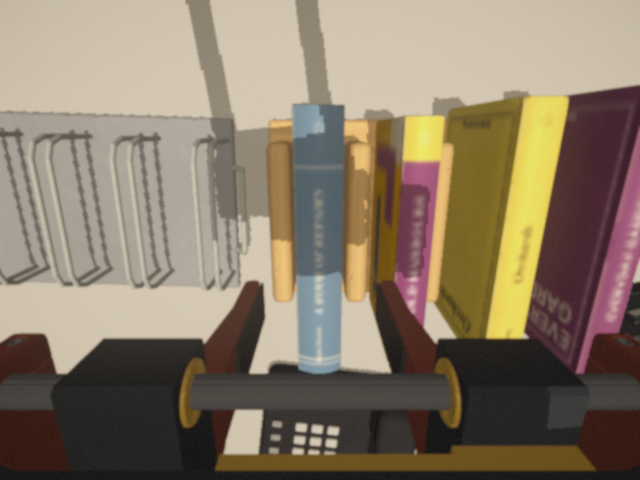

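Blue is centred between the open fingers (book at col ~320, fingers at cols ~255 and ~385). Next I go down and close.

Request:
servo_tool --rows '[{"dx": 0,"dy": -1,"dz": 20,"rx": 0,"ry": 0,"rz": -0.004,"hand": -0.3},{"dx": 0,"dy": 0,"dz": 25,"rx": 0,"ry": 0,"rz": 0,"hand": -0.3},{"dx": 0,"dy": 0,"dz": 25,"rx": 0,"ry": 0,"rz": 0,"hand": -0.3},{"dx": 0,"dy": 0,"dz": 20,"rx": 0,"ry": 0,"rz": 0,"hand": -0.3},{"dx": 0,"dy": 0,"dz": 17,"rx": 0,"ry": 0,"rz": 0,"hand": -0.3},{"dx": 0,"dy": 0,"dz": 0,"rx": 0,"ry": 0,"rz": 0,"hand": -0.3},{"dx": 0,"dy": 0,"dz": 0,"rx": 0,"ry": 0,"rz": 0,"hand": 1},{"dx": 0,"dy": 0,"dz": 0,"rx": 0,"ry": 0,"rz": 0,"hand": 1},{"dx": 0,"dy": 0,"dz": 0,"rx": 0,"ry": 0,"rz": 0,"hand": 1},{"dx": 0,"dy": 0,"dz": 0,"rx": 0,"ry": 0,"rz": 0,"hand": 1}]'

```text
clock: 2.53
tcp_pos: [0.5475, 0.0756, 0.1389]
eef_rot: [[-0.994, 0.112, 0.003], [0.112, 0.994, 0.0], [-0.003, 0.0, -1.0]]
ft_force: [0.1, 0.9, 1.2]
finger_gap: 0.0339
finger_force: 8.7
```

Request:
servo_tool --rows '[{"dx": 0,"dy": 0,"dz": 0,"rx": 0,"ry": 0,"rz": 0,"hand": 1},{"dx": 0,"dy": 0,"dz": 0,"rx": 0,"ry": 0,"rz": 0,"hand": 1}]'

```text
clock: 2.7
tcp_pos: [0.5475, 0.0756, 0.1389]
eef_rot: [[-0.994, 0.111, 0.003], [0.111, 0.994, -0.0], [-0.003, 0.0, -1.0]]
ft_force: [1.3, 0.1, 4.7]
finger_gap: 0.0337
finger_force: 30.0
```

Request:
servo_tool --rows '[{"dx": 0,"dy": 0,"dz": -6,"rx": 0,"ry": 0,"rz": 0,"hand": 1},{"dx": 0,"dy": 0,"dz": -12,"rx": 0,"ry": 0,"rz": 0,"hand": 1},{"dx": 0,"dy": 0,"dz": -18,"rx": 0,"ry": 0,"rz": 0,"hand": 1},{"dx": 0,"dy": 0,"dz": -20,"rx": 0,"ry": 0,"rz": 0,"hand": 1},{"dx": 0,"dy": 0,"dz": -20,"rx": 0,"ry": 0,"rz": 0,"hand": 1},{"dx": 0,"dy": 0,"dz": -14,"rx": 0,"ry": 0,"rz": 0,"hand": 1},{"dx": 0,"dy": 0,"dz": -8,"rx": 0,"ry": 0,"rz": 0,"hand": 1},{"dx": 0,"dy": 0,"dz": 0,"rx": 0,"ry": 0,"rz": 0,"hand": 1}]'

```text
clock: 3.37
tcp_pos: [0.5466, 0.0758, 0.2369]
eef_rot: [[-0.994, 0.111, 0.002], [0.111, 0.994, 0.0], [-0.002, 0.0, -1.0]]
ft_force: [-0.1, 0.1, -6.1]
finger_gap: 0.0341
finger_force: 30.0
```

```bash
python3 - <<'E'
from h import *
go(.4965,-.2656,-7.5,.235)
E
```

```text
d tool mm [  11.8 -344.9    1.8] d in target-tool axes [   5.1 -345.1    1.9] rot [0.    0.002 0.019] tcp [0.5466 0.0758 0.2369] gap 0.0341 t 3.37 F [-0.1  0.1 -6.1]
```

Request:
servo_tool --rows '[{"dx": 0,"dy": -10,"dz": 0,"rx": 0,"ry": 0,"rz": 0,"hand": 1},{"dx": 1,"dy": -20,"dz": 0,"rx": 0,"ry": 0,"rz": 0,"hand": 1},{"dx": 1,"dy": -28,"dz": 0,"rx": 0,"ry": 0,"rz": 0,"hand": 1},{"dx": 1,"dy": -30,"dz": 0,"rx": 0,"ry": 0,"rz": 0,"hand": 1},{"dx": 1,"dy": -30,"dz": 0,"rx": 0,"ry": 0,"rz": 0,"hand": 1},{"dx": 1,"dy": -30,"dz": 0,"rx": 0,"ry": 0,"rz": 0,"hand": 1},{"dx": 1,"dy": -30,"dz": 0,"rx": 0,"ry": 0,"rz": 0,"hand": 1},{"dx": 1,"dy": -30,"dz": 0,"rx": 0,"ry": 0,"rz": 0,"hand": 1},{"dx": 1,"dy": -30,"dz": 0,"rx": 0,"ry": 0,"rz": 0,"hand": 1},{"dx": 1,"dy": -30,"dz": 0,"rx": 0,"ry": 0,"rz": 0,"hand": 1}]'

```text
clock: 4.2
tcp_pos: [0.5055, -0.1909, 0.2338]
eef_rot: [[-0.994, 0.112, -0.003], [0.112, 0.994, 0.001], [0.004, 0.001, -1.0]]
ft_force: [0.9, 1.2, -5.3]
finger_gap: 0.0337
finger_force: 30.0
```

Request:
servo_tool --rows '[{"dx": 1,"dy": -28,"dz": 0,"rx": 0,"ry": 0,"rz": 0,"hand": 1},{"dx": 1,"dy": -22,"dz": 0,"rx": 0,"ry": 0,"rz": 0,"hand": 1},{"dx": 1,"dy": -15,"dz": 0,"rx": 0,"ry": 0,"rz": 0,"hand": 1},{"dx": 0,"dy": -9,"dz": 0,"rx": 0,"ry": 0,"rz": 0,"hand": 1},{"dx": 0,"dy": -3,"dz": 0,"rx": 0,"ry": 0,"rz": 0.019,"hand": 1},{"dx": 0,"dy": 0,"dz": 0,"rx": 0,"ry": 0,"rz": 0,"hand": 1},{"dx": 0,"dy": 0,"dz": 0,"rx": 0,"ry": 0,"rz": 0,"hand": 1}]'

```text
clock: 4.78
tcp_pos: [0.4955, -0.2648, 0.235]
eef_rot: [[-0.991, 0.13, -0.001], [0.13, 0.991, 0.002], [0.001, 0.001, -1.0]]
ft_force: [0.3, -0.3, -6.2]
finger_gap: 0.0341
finger_force: 30.0
```

```bash
python3 - <<'E'
from h import *
go(.4965,-.2656,-7.5,.133)
p,d,c=snap("wrist");cv2.imwrite("pics/w3.png",p[:,:,::-1]);W=world(d,c)
def fit(u0,u1,z0,z1,n):
    pass
k=(d>0);Z=W[...,2]
m=k&(Z>.2)&(Z<.28)&(d>.1)
for nm,(a,b) in dict(book=(.205,.28),div=(.05,.09)).items():
    mm=(k&(Z>a)&(Z<b)).astype(np.uint8); n,l,s,cc=cv2.connectedComponentsWithStats(mm)
    for i in range(1,n):
        if s[i,4]>200:
            T=W[l==i];print(nm,s[i],np.median(T,0).round(4),cv2.minAreaRect((T[:,:2]*1000).astype(np.float32)))
p2,d2,c2=snap("scene");cv2.imwrite("pics/s3.png",cv2.resize(p2[150:280,330:490][:,:,::-1],None,fx=4,fy=4))
E
```

```text
d tool mm [ -1.2  -0.8 102. ] d in target-tool axes [ -1.1  -0.6 102. ] rot [ 0.001 -0.001  0.   ] tcp [ 0.4955 -0.2648  0.235 ] gap 0.0341 t 4.78 F [ 0.3 -0.3 -6.2]
book [  240    74   160   299 30373] [ 0.4532 -0.2585  0.2472] ((455.41510009765625, -259.6239318847656), (58.07805252075195, 122.07295227050781), 82.32933807373047)
book [ 284  410   72   44 3098] [ 0.5447 -0.2711  0.2467] ((545.9568481445312, -271.5328674316406), (33.97504806518555, 31.733854293823242), 82.75345611572266)
div [263 143   9 141 796] [ 0.4717 -0.3084  0.0755] ((478.9161682128906, -309.5020446777344), (5.317060947418213, 125.1697006225586), 81.83770751953125)
div [361 145   8 135 397] [ 0.4781 -0.2228  0.0758] ((488.7261962890625, -224.18251037597656), (3.474457263946533, 119.29508209228516), 82.05207824707031)
div [408 145  26 155 947] [ 0.4999 -0.1718  0.0753] ((509.72412109375, -172.73695373535156), (5.549360275268555, 147.51007080078125), 81.8570785522461)
div [423 145  29 155 972] [ 0.5017 -0.1569  0.0752] ((512.2518310546875, -158.027099609375), (5.629306793212891, 148.6132049560547), 81.92627716064453)
div [ 476  146   58  155 2147] [ 0.5106 -0.0961  0.0751] ((521.4581909179688, -96.47001647949219), (21.191913604736328, 149.51756286621094), 81.88934326171875)
div [ 544  147   73  155 2434] [ 0.5201 -0.0269  0.0748] ((530.8018798828125, -27.357107162475586), (21.534698486328125, 148.5322723388672), 81.88095092773438)
div [ 115  191   52   52 1072] [ 0.4599 -0.4133  0.0658] ((466.90313720703125, -422.61737060546875), (47.66038513183594, 28.528337478637695), 4.9818830490112305)
div [ 614  194   26  117 1572] [0.5799 0.0268 0.0594] ((560.5093994140625, 28.551902770996094), (4.916597366333008, 107.6205825805664), 84.69042205810547)
```

View pics/w3.png

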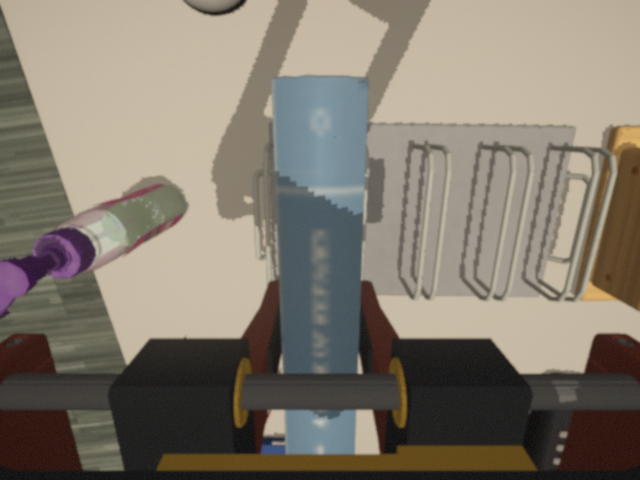

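The wrist view shows the blue book above the rightmost slot, with the slot's left wire hidden at col ~265 and its right one at col ~365. The wrist measurements agree with each other and with the grasp: rack yaw -8°, rack about 4 mm further right than the scene camera gave. I'll use those.

Request:
servo_tool --rows '[{"dx": -2,"dy": -4,"dz": 0,"rx": 0,"ry": 0,"rz": 0.009,"hand": 1},{"dx": 0,"dy": 0,"dz": 8,"rx": 0,"ry": 0,"rz": 0,"hand": 1},{"dx": 0,"dy": 0,"dz": 14,"rx": 0,"ry": 0,"rz": 0,"hand": 1},{"dx": 0,"dy": 0,"dz": 8,"rx": 0,"ry": 0,"rz": 0,"hand": 1},{"dx": 0,"dy": 0,"dz": 0,"rx": 0,"ry": 0,"rz": 0,"hand": 1}]'

```text
clock: 5.3
tcp_pos: [0.4961, -0.2688, 0.2033]
eef_rot: [[-0.99, 0.139, -0.004], [0.139, 0.99, 0.003], [0.004, 0.002, -1.0]]
ft_force: [-0.1, 0.1, -6.9]
finger_gap: 0.0338
finger_force: 30.0
```

Request:
servo_tool --rows '[{"dx": 0,"dy": 0,"dz": 8,"rx": 0,"ry": 0,"rz": 0,"hand": 1},{"dx": 0,"dy": 0,"dz": 12,"rx": 0,"ry": 0,"rz": 0,"hand": 1},{"dx": 0,"dy": 0,"dz": 12,"rx": 0,"ry": 0,"rz": 0,"hand": 1},{"dx": 0,"dy": 0,"dz": 12,"rx": 0,"ry": 0,"rz": 0,"hand": 1},{"dx": 0,"dy": 0,"dz": 10,"rx": 0,"ry": 0,"rz": 0,"hand": 1},{"dx": 0,"dy": 0,"dz": 7,"rx": 0,"ry": 0,"rz": 0,"hand": 1},{"dx": 0,"dy": 0,"dz": 4,"rx": 0,"ry": 0,"rz": 0,"hand": 1},{"dx": 0,"dy": 0,"dz": 2,"rx": 0,"ry": 0,"rz": 0,"hand": 1},{"dx": 0,"dy": 0,"dz": 0,"rx": 0,"ry": 0,"rz": 0,"hand": 1},{"dx": 0,"dy": 0,"dz": 0,"rx": 0,"ry": 0,"rz": 0,"hand": 1}]'

```text
clock: 6.13
tcp_pos: [0.4977, -0.2703, 0.139]
eef_rot: [[-0.99, 0.139, 0.001], [0.139, 0.99, -0.0], [-0.001, -0.0, -1.0]]
ft_force: [0.3, -0.1, -5.8]
finger_gap: 0.0339
finger_force: 30.0
```

```bash
python3 - <<'E'
from h import *
go(.4971,-.2690,-8,.133)
p,d,c=snap("scene");cv2.imwrite("pics/s4.png",cv2.resize(p[150:280,330:490][:,:,::-1],None,fx=4,fy=4))
E
```

```text
d tool mm [0.8 1.2 6. ] d in target-tool axes [0.8 1.2 6. ] rot [-0.     0.001 -0.   ] tcp [ 0.4977 -0.2703  0.139 ] gap 0.0339 t 6.13 F [ 0.3 -0.1 -5.8]
```

View pics/s4.png

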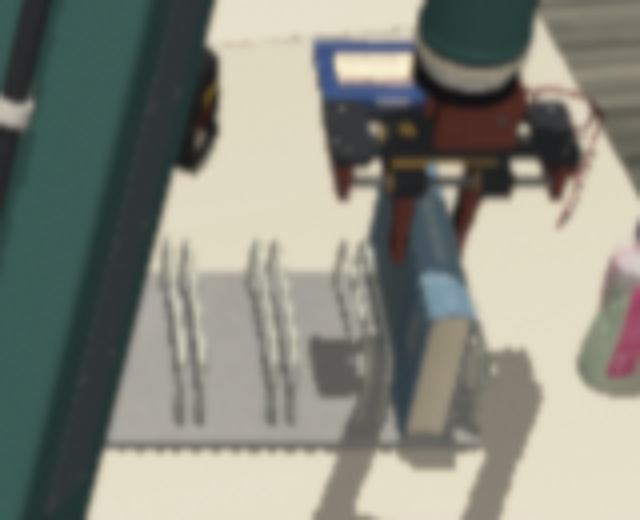

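The book is inside the rightmost slot with no side force. Now the last few mm down.

Request:
servo_tool --rows '[{"dx": 0,"dy": 1,"dz": 2,"rx": 0,"ry": 0,"rz": 0,"hand": 1},{"dx": 0,"dy": 0,"dz": 2,"rx": 0,"ry": 0,"rz": 0,"hand": 1},{"dx": 0,"dy": 0,"dz": 1,"rx": 0,"ry": 0,"rz": 0,"hand": 1},{"dx": 0,"dy": 0,"dz": 0,"rx": 0,"ry": 0,"rz": 0,"hand": 1},{"dx": 0,"dy": 0,"dz": 0,"rx": 0,"ry": 0,"rz": 0,"hand": 1}]'

```text
clock: 6.6
tcp_pos: [0.4975, -0.269, 0.1336]
eef_rot: [[-0.99, 0.139, -0.0], [0.139, 0.99, 0.0], [0.0, 0.0, -1.0]]
ft_force: [0.3, -0.3, -6.9]
finger_gap: 0.0342
finger_force: 30.0
```

Request:
servo_tool --rows '[{"dx": 0,"dy": 0,"dz": 0.5,"rx": 0,"ry": 0,"rz": 0,"hand": 1},{"dx": 0,"dy": 0,"dz": 0.5,"rx": 0,"ry": 0,"rz": 0,"hand": 1},{"dx": 0,"dy": 0,"dz": 0,"rx": 0,"ry": 0,"rz": 0,"hand": 1}]'

```text
clock: 6.85
tcp_pos: [0.4976, -0.2691, 0.133]
eef_rot: [[-0.99, 0.139, 0.0], [0.139, 0.99, -0.0], [-0.0, -0.0, -1.0]]
ft_force: [-0.7, 1.2, -2.2]
finger_gap: 0.0336
finger_force: 30.0
```

Request:
servo_tool --rows '[{"dx": 0,"dy": 0,"dz": 0.6,"rx": 0,"ry": 0,"rz": 0,"hand": 1},{"dx": 0,"dy": 0,"dz": 0,"rx": 0,"ry": 0,"rz": 0,"hand": 1},{"dx": 0,"dy": 0,"dz": 0,"rx": 0,"ry": 0,"rz": 0,"hand": -0.25},{"dx": 0,"dy": 0,"dz": 0,"rx": 0,"ry": 0,"rz": 0,"hand": -0.25},{"dx": 0,"dy": 0,"dz": 0,"rx": 0,"ry": 0,"rz": 0,"hand": -0.25},{"dx": 0,"dy": 0,"dz": 0,"rx": 0,"ry": 0,"rz": 0,"hand": -0.25},{"dx": 0,"dy": 0,"dz": -10,"rx": 0,"ry": 0,"rz": 0,"hand": -0.25},{"dx": 0,"dy": 0,"dz": -20,"rx": 0,"ry": 0,"rz": 0,"hand": -0.25},{"dx": 0,"dy": 0,"dz": -30,"rx": 0,"ry": 0,"rz": 0,"hand": -0.25},{"dx": 0,"dy": 0,"dz": -40,"rx": 0,"ry": 0,"rz": 0,"hand": -0.25}]'

```text
clock: 7.68
tcp_pos: [0.4961, -0.268, 0.2315]
eef_rot: [[-0.99, 0.139, -0.004], [0.139, 0.99, 0.003], [0.005, 0.002, -1.0]]
ft_force: [-0.2, -0.1, 1.0]
finger_gap: 0.055
finger_force: 0.0
```

```bash
cat >> h.py <<'E'
def tops(lo,hi,mn=800):
    p,d,c=snap("wrist");W=world(d,c);Z=W[...,2]
    m=((d>0)&(Z>lo)&(Z<hi)).astype(np.uint8);n,l,s,cc=cv2.connectedComponentsWithStats(m)
    for i in range(1,n):
        if s[i,4]>mn:
            T=W[l==i];r=cv2.minAreaRect((T[:,:2]*1000).astype(np.float32))
            print(s[i].tolist(),"z",np.percentile(T[:,2],[20,80]).round(4),np.round(r[0],1),np.round(r[1],1),round(r[2],1),np.median(p[l==i],0))
    return p
E
python3 - <<'E'
from h import *
tops(.13,.17); tops(.05,.09,300)
go(.5576,.1449,-6.3,.235)
E
```

```text
[291, 103, 55, 270, 13182] z [0.1516 0.1551] [ 500.  -272.5] [ 34.1 197.7] 82.0 [111. 124. 127.]
[32, 210, 99, 71, 4280] z [0.136  0.1641] [ 472.9 -438. ] [42.2 52.8] 19.8 [135.5 111.  125. ]
[270, 134, 13, 155, 873] z [0.0715 0.0741] [ 490.3 -311.9] [  5.1 147.5] 81.8 [120. 114. 100.]
[288, 134, 10, 155, 862] z [0.0715 0.0741] [ 492.1 -297.1] [  5.1 146.9] 81.8 [117. 113. 100.]
[346, 135, 12, 154, 863] z [0.0716 0.074 ] [ 500.4 -242.8] [  5.1 146.5] 81.9 [116. 112.  99.]
[361, 135, 14, 154, 860] z [0.0716 0.0739] [ 502.5 -227.9] [  5.2 146.7] 81.8 [120. 115. 103.]
[415, 135, 25, 155, 934] z [0.0709 0.0739] [ 511.  -173.7] [  5.5 148.5] 81.8 [167.  160.  143.5]
[429, 135, 29, 155, 952] z [0.0706 0.0739] [ 512.8 -159. ] [  5.8 148. ] 81.6 [166.  159.5 143. ]
[483, 135, 57, 155, 2120] z [0.0699 0.0737] [521.9 -96.8] [ 21.9 148.8] 81.9 [154.5 149.  132. ]
[551, 136, 72, 155, 2406] z [0.0693 0.0735] [532.2 -27.9] [ 22.  148.3] 82.0 [144. 138. 121.]
[125, 184, 50, 51, 957] z [0.056  0.0801] [ 467.9 -422.6] [48.  27.7] 2.2 [116. 114.  92.]
[621, 218, 19, 79, 785] z [0.0526 0.0626] [577.9  26.3] [ 4.5 73.4] 84.1 [85. 64. 38.]
d tool mm [  2.  420.2   1.6] d in target-tool axes [-10.5 420.    3.9] rot [-0.006  0.01  -0.03 ] tcp [ 0.5011 -0.2715  0.2389] gap 0.0548 t 7.78 F [ 0.6 -1.  -0. ]
```

Request:
servo_tool --rows '[{"dx": 0,"dy": 0,"dz": 0,"rx": 0,"ry": 0,"rz": 0,"hand": -0.25},{"dx": 0,"dy": 0,"dz": 0,"rx": 0,"ry": 0,"rz": 0,"hand": -0.25}]'

```text
clock: 7.95
tcp_pos: [0.4973, -0.2689, 0.2321]
eef_rot: [[-0.99, 0.139, -0.0], [0.139, 0.99, -0.0], [0.0, -0.0, -1.0]]
ft_force: [-0.9, 0.3, 0.2]
finger_gap: 0.0552
finger_force: 0.0
```

```bash
sed -i 's/p,d=viewer.camera(n); c=viewer.get_calibration(n); return/c=viewer.get_calibration(n); p,d=viewer.camera(n); return/' h.py
python3 - <<'E'
from h import *
tops(.13,.17); tops(.05,.09,300)
go(.5576,.1449,-6.3,.235)
E
```

```text
[293, 100, 54, 273, 13299] z [0.1423 0.1456] [ 495.5 -269. ] [ 34.1 199.3] 82.1 [111. 125. 129.]
[34, 221, 76, 57, 2929] z [0.1384 0.1552] [ 468.3 -436.4] [34.6 33.9] 16.9 [87. 60. 88.]
[266, 141, 14, 158, 915] z [0.0734 0.0762] [ 489.3 -311.2] [  5.2 147.4] 81.9 [120. 115. 101.]
[284, 141, 10, 158, 899] z [0.0737 0.0762] [ 490.7 -296.3] [  5. 146.] 81.8 [118. 113. 100.]
[344, 141, 12, 158, 900] z [0.0736 0.0762] [ 499. -242.] [  5.1 147.2] 81.8 [117. 113. 100.]
[359, 141, 15, 158, 920] z [0.0735 0.0761] [ 501.5 -227.3] [  5.2 147.9] 81.8 [129. 123. 110.]
[413, 142, 26, 158, 978] z [0.0729 0.076 ] [ 510.3 -173. ] [  5.7 149.1] 81.7 [167. 161. 144.]
[428, 142, 29, 158, 998] z [0.0724 0.076 ] [ 512.6 -158.4] [  5.7 149.5] 81.7 [165. 159. 142.]
[483, 142, 58, 158, 2233] z [0.0718 0.076 ] [521.1 -96.6] [ 20.8 149.1] 81.8 [154. 148. 131.]
[551, 142, 74, 158, 2534] z [0.0713 0.0759] [531.  -27.5] [ 21.7 149.4] 81.8 [143. 136. 119.]
[118, 191, 51, 52, 1089] z [0.0561 0.0796] [ 467.3 -422.6] [48.3 28.2] 2.2 [117. 114.  92.]
[622, 228, 18, 76, 715] z [0.0524 0.0615] [578.4  26.6] [ 4.6 71.3] 85.4 [86. 64. 38.]
d tool mm [ -2.7 417.8  -3.6] d in target-tool axes [-15.2 417.5  -4.1] rot [ 0.001 -0.002 -0.03 ] tcp [ 0.4967 -0.2685  0.2309] gap 0.0549 t 8.05 F [-0.2 -0.4 -0.1]
```

Request:
servo_tool --rows '[{"dx": 0,"dy": 15,"dz": 0,"rx": 0,"ry": 0,"rz": 0,"hand": -0.15},{"dx": 0,"dy": 30,"dz": 0,"rx": 0,"ry": 0,"rz": 0,"hand": -0.15},{"dx": 0,"dy": 35,"dz": 0,"rx": 0,"ry": 0,"rz": 0,"hand": -0.15},{"dx": 0,"dy": 35,"dz": 0,"rx": 0,"ry": 0,"rz": 0,"hand": -0.15},{"dx": 0,"dy": 35,"dz": 0,"rx": 0,"ry": 0,"rz": 0,"hand": -0.15},{"dx": 0,"dy": 35,"dz": 0,"rx": 0,"ry": 0,"rz": 0,"hand": -0.15},{"dx": 0,"dy": 35,"dz": 0,"rx": 0,"ry": 0,"rz": 0,"hand": -0.15},{"dx": 0,"dy": 35,"dz": 0,"rx": 0,"ry": 0,"rz": 0,"hand": -0.15},{"dx": 0,"dy": 35,"dz": 0,"rx": 0,"ry": 0,"rz": 0,"hand": -0.15},{"dx": 0,"dy": 35,"dz": 0,"rx": 0,"ry": 0,"rz": 0,"hand": -0.15}]'

```text
clock: 8.88
tcp_pos: [0.5416, 0.0555, 0.231]
eef_rot: [[-0.99, 0.139, -0.002], [0.139, 0.99, 0.0], [0.002, 0.0, -1.0]]
ft_force: [0.0, -0.0, 0.0]
finger_gap: 0.05
finger_force: 0.0
```

Request:
servo_tool --rows '[{"dx": 0,"dy": 35,"dz": 0,"rx": 0,"ry": 0,"rz": 0,"hand": -0.15},{"dx": -1,"dy": 28,"dz": 0,"rx": 0,"ry": 0,"rz": 0,"hand": -0.15},{"dx": -1,"dy": 20,"dz": 0,"rx": 0,"ry": 0,"rz": -0.015,"hand": -0.15},{"dx": 0,"dy": 9,"dz": 0,"rx": 0,"ry": 0,"rz": -0.015,"hand": -0.15},{"dx": 0,"dy": 0,"dz": 0,"rx": 0,"ry": 0,"rz": 0,"hand": -0.15},{"dx": 0,"dy": 0,"dz": 0,"rx": 0,"ry": 0,"rz": 0,"hand": -0.15},{"dx": 0,"dy": 0,"dz": 0,"rx": 0,"ry": 0,"rz": 0,"hand": -0.15},{"dx": 0,"dy": 0,"dz": 0,"rx": 0,"ry": 0,"rz": 0,"hand": -0.15}]'

```text
clock: 9.55
tcp_pos: [0.5571, 0.1423, 0.2318]
eef_rot: [[-0.994, 0.111, -0.001], [0.111, 0.994, -0.0], [0.001, -0.001, -1.0]]
ft_force: [-0.3, 0.3, 0.5]
finger_gap: 0.0503
finger_force: 0.0
```

```bash
python3 - <<'E'
from h import *
tops(.125,.17)
go(.5576,.1449,-6.3,.133)
E
```

```text
[482, 72, 114, 279, 17127] z [0.1416 0.1597] [553.4 286.1] [ 26.1 190. ] 83.4 [170.  99. 128.]
[397, 86, 74, 253, 12825] z [0.1514 0.1556] [540.4 218.3] [ 28.8 166.6] 83.6 [245. 222. 102.]
[304, 107, 42, 266, 9919] z [0.1428 0.1455] [557.2 144.8] [ 26.1 194.5] 83.6 [172.  98.  89.]
d tool mm [-0.1  2.6 98.9] d in target-tool axes [-0.   2.6 99. ] rot [-0.    -0.    -0.002] tcp [0.5573 0.1424 0.232 ] gap 0.0501 t 9.6 F [-0.  -0.9  0. ]
```

Request:
servo_tool --rows '[{"dx": 0,"dy": 2.5,"dz": 14,"rx": 0,"ry": 0,"rz": 0,"hand": -0.15},{"dx": 0,"dy": 0,"dz": 25,"rx": 0,"ry": 0,"rz": 0,"hand": -0.15},{"dx": 0,"dy": 0,"dz": 25,"rx": 0,"ry": 0,"rz": 0,"hand": -0.15},{"dx": 0,"dy": 0,"dz": 20,"rx": 0,"ry": 0,"rz": 0,"hand": -0.15},{"dx": 0,"dy": 0,"dz": 12,"rx": 0,"ry": 0,"rz": 0,"hand": -0.15},{"dx": 0,"dy": 0,"dz": 3,"rx": 0,"ry": 0,"rz": 0,"hand": -0.15},{"dx": 0,"dy": 0,"dz": 0,"rx": 0,"ry": 0,"rz": 0,"hand": -0.15},{"dx": 0,"dy": 0,"dz": 0,"rx": 0,"ry": 0,"rz": 0,"hand": 1},{"dx": 0,"dy": 0,"dz": 0,"rx": 0,"ry": 0,"rz": 0,"hand": 1},{"dx": 0,"dy": 0,"dz": 0,"rx": 0,"ry": 0,"rz": 0,"hand": 1}]'

```text
clock: 10.43
tcp_pos: [0.5586, 0.1461, 0.1342]
eef_rot: [[-0.994, 0.11, 0.002], [0.11, 0.994, 0.0], [-0.002, 0.001, -1.0]]
ft_force: [0.8, 0.2, 0.6]
finger_gap: 0.0339
finger_force: 0.0
```

Request:
servo_tool --rows '[{"dx": 0,"dy": 0,"dz": 0,"rx": 0,"ry": 0,"rz": 0,"hand": 1},{"dx": 0,"dy": 0,"dz": 0,"rx": 0,"ry": 0,"rz": 0,"hand": 1},{"dx": 0,"dy": 0,"dz": 0,"rx": 0,"ry": 0,"rz": 0,"hand": 1}]'

```text
clock: 10.68
tcp_pos: [0.5584, 0.1461, 0.1339]
eef_rot: [[-0.994, 0.109, 0.001], [0.109, 0.994, -0.0], [-0.001, 0.0, -1.0]]
ft_force: [-0.6, -0.8, 5.6]
finger_gap: 0.0258
finger_force: 30.0
```

Request:
servo_tool --rows '[{"dx": 0,"dy": 0,"dz": -6,"rx": 0,"ry": 0,"rz": 0,"hand": 1},{"dx": 0,"dy": 0,"dz": -12,"rx": 0,"ry": 0,"rz": 0,"hand": 1},{"dx": 0,"dy": 0,"dz": -18,"rx": 0,"ry": 0,"rz": 0,"hand": 1},{"dx": 0,"dy": 0,"dz": -20,"rx": 0,"ry": 0,"rz": 0,"hand": 1},{"dx": 0,"dy": 0,"dz": -20,"rx": 0,"ry": 0,"rz": 0,"hand": 1},{"dx": 0,"dy": 0,"dz": -14,"rx": 0,"ry": 0,"rz": 0,"hand": 1},{"dx": 0,"dy": 0,"dz": -8,"rx": 0,"ry": 0,"rz": 0,"hand": 1},{"dx": 0,"dy": 0,"dz": 0,"rx": 0,"ry": 0,"rz": 0,"hand": 1},{"dx": 0,"dy": 0,"dz": 0,"rx": 0,"ry": 0,"rz": 0,"hand": 1}]'

```text
clock: 11.43
tcp_pos: [0.5574, 0.1461, 0.2306]
eef_rot: [[-0.994, 0.109, -0.001], [0.109, 0.994, 0.0], [0.001, -0.0, -1.0]]
ft_force: [0.5, -1.0, -3.9]
finger_gap: 0.0256
finger_force: 30.0
```

```bash
python3 - <<'E'
from h import *
go(.5069,-.2003,-8.1,.128)
E
```

```text
d tool mm [  12.2 -349.9  102.7] d in target-tool axes [   1.2 -350.1  102.6] rot [-0.    -0.001  0.032] tcp [0.5574 0.1461 0.2306] gap 0.0256 t 11.43 F [ 0.5 -1.  -3.9]
```

Request:
servo_tool --rows '[{"dx": 0,"dy": -10,"dz": 0,"rx": 0,"ry": 0,"rz": 0,"hand": 1},{"dx": 1,"dy": -20,"dz": 0,"rx": 0,"ry": 0,"rz": 0,"hand": 1},{"dx": 1,"dy": -28,"dz": 0,"rx": 0,"ry": 0,"rz": 0,"hand": 1},{"dx": 1,"dy": -30,"dz": 0,"rx": 0,"ry": 0,"rz": 0,"hand": 1},{"dx": 1,"dy": -30,"dz": 0,"rx": 0,"ry": 0,"rz": 0,"hand": 1},{"dx": 1,"dy": -30,"dz": 0,"rx": 0,"ry": 0,"rz": 0,"hand": 1},{"dx": 1,"dy": -30,"dz": 0,"rx": 0,"ry": 0,"rz": 0,"hand": 1},{"dx": 1,"dy": -30,"dz": 0,"rx": 0,"ry": 0,"rz": 0,"hand": 1},{"dx": 1,"dy": -30,"dz": 0,"rx": 0,"ry": 0,"rz": 0,"hand": 1},{"dx": 1,"dy": -30,"dz": 0,"rx": 0,"ry": 0,"rz": 0,"hand": 1}]'

```text
clock: 12.27
tcp_pos: [0.5177, -0.121, 0.2296]
eef_rot: [[-0.994, 0.11, -0.003], [0.11, 0.994, 0.001], [0.003, 0.0, -1.0]]
ft_force: [0.3, -0.4, -3.9]
finger_gap: 0.026
finger_force: 30.0
```

Request:
servo_tool --rows '[{"dx": 1,"dy": -29,"dz": 0,"rx": 0,"ry": 0,"rz": 0,"hand": 1},{"dx": 1,"dy": -24,"dz": 0,"rx": 0,"ry": 0,"rz": 0,"hand": 1},{"dx": 1,"dy": -17,"dz": 0,"rx": 0,"ry": 0,"rz": 0.016,"hand": 1},{"dx": 0,"dy": -9,"dz": 0,"rx": 0,"ry": 0,"rz": 0.016,"hand": 1},{"dx": 0,"dy": -3,"dz": 0,"rx": 0,"ry": 0,"rz": 0,"hand": 1},{"dx": 0,"dy": 0,"dz": 0,"rx": 0,"ry": 0,"rz": 0,"hand": 1},{"dx": 0,"dy": 0,"dz": 0,"rx": 0,"ry": 0,"rz": 0,"hand": 1},{"dx": 0,"dy": 0,"dz": 0,"rx": 0,"ry": 0,"rz": 0,"hand": 1}]'

```text
clock: 12.93
tcp_pos: [0.5072, -0.1993, 0.2308]
eef_rot: [[-0.99, 0.14, -0.001], [0.14, 0.99, 0.001], [0.001, 0.001, -1.0]]
ft_force: [-0.2, 0.3, -3.5]
finger_gap: 0.0254
finger_force: 30.0
```

```bash
python3 - <<'E'
from h import *
go(.5069,-.2003,-8.1,.128)
E
```

```text
d tool mm [ 1.000e-01 -1.100e+00  1.028e+02] d in target-tool axes [ 1.000e-01 -1.100e+00  1.028e+02] rot [ 0.001 -0.001  0.001] tcp [ 0.5072 -0.1993  0.2308] gap 0.0254 t 12.93 F [-0.2  0.3 -3.5]
```

Request:
servo_tool --rows '[{"dx": 0,"dy": -1,"dz": 8,"rx": 0,"ry": 0,"rz": 0,"hand": 1},{"dx": 0,"dy": 0,"dz": 14,"rx": 0,"ry": 0,"rz": 0,"hand": 1},{"dx": 0,"dy": 0,"dz": 16,"rx": 0,"ry": 0,"rz": 0,"hand": 1},{"dx": 0,"dy": 0,"dz": 16,"rx": 0,"ry": 0,"rz": 0,"hand": 1},{"dx": 0,"dy": 0,"dz": 15,"rx": 0,"ry": 0,"rz": 0,"hand": 1},{"dx": 0,"dy": 0,"dz": 12,"rx": 0,"ry": 0,"rz": 0,"hand": 1},{"dx": 0,"dy": 0,"dz": 9,"rx": 0,"ry": 0,"rz": 0,"hand": 1},{"dx": 0,"dy": 0,"dz": 6,"rx": 0,"ry": 0,"rz": 0,"hand": 1},{"dx": 0,"dy": 0,"dz": 2,"rx": 0,"ry": 0,"rz": 0,"hand": 1},{"dx": 0,"dy": 0,"dz": 0,"rx": 0,"ry": 0,"rz": 0,"hand": 1}]'

```text
clock: 13.77
tcp_pos: [0.5071, -0.2011, 0.1327]
eef_rot: [[-0.99, 0.141, -0.001], [0.141, 0.99, 0.0], [0.001, 0.0, -1.0]]
ft_force: [-0.3, 0.3, -3.9]
finger_gap: 0.0262
finger_force: 30.0
```

Request:
servo_tool --rows '[{"dx": 0,"dy": 0,"dz": 1,"rx": 0,"ry": 0,"rz": 0,"hand": 1},{"dx": 0,"dy": 0,"dz": 1,"rx": 0,"ry": 0,"rz": 0,"hand": 1},{"dx": 0,"dy": 0,"dz": 0,"rx": 0,"ry": 0,"rz": 0,"hand": 1},{"dx": 0,"dy": 0,"dz": 0,"rx": 0,"ry": 0,"rz": 0,"hand": 1}]'

```text
clock: 14.1
tcp_pos: [0.5074, -0.2016, 0.1315]
eef_rot: [[-0.99, 0.141, 0.001], [0.141, 0.99, -0.0], [-0.001, -0.0, -1.0]]
ft_force: [0.8, -0.1, -3.6]
finger_gap: 0.0258
finger_force: 30.0
```

Request:
servo_tool --rows '[{"dx": 0,"dy": 1,"dz": 1,"rx": 0,"ry": 0,"rz": 0,"hand": 1},{"dx": 0,"dy": 0,"dz": 1,"rx": 0,"ry": 0,"rz": 0,"hand": 1},{"dx": 0,"dy": 0,"dz": 1,"rx": 0,"ry": 0,"rz": 0,"hand": 1},{"dx": 0,"dy": 0,"dz": 0,"rx": 0,"ry": 0,"rz": 0,"hand": 1},{"dx": 0,"dy": 0,"dz": 0,"rx": 0,"ry": 0,"rz": 0,"hand": 1},{"dx": 0,"dy": 0,"dz": 0,"rx": 0,"ry": 0,"rz": 0,"hand": 1}]'

```text
clock: 14.6
tcp_pos: [0.5073, -0.2004, 0.128]
eef_rot: [[-0.99, 0.141, -0.0], [0.141, 0.99, 0.0], [0.0, 0.0, -1.0]]
ft_force: [-0.3, -0.7, -3.1]
finger_gap: 0.0259
finger_force: 30.0
```

Request:
servo_tool --rows '[{"dx": 0,"dy": 0,"dz": 0.5,"rx": 0,"ry": 0,"rz": 0,"hand": 1},{"dx": 0,"dy": 0,"dz": 0,"rx": 0,"ry": 0,"rz": 0,"hand": 1},{"dx": 0,"dy": 0,"dz": 0,"rx": 0,"ry": 0,"rz": 0,"hand": 1}]'

```text
clock: 14.85
tcp_pos: [0.5072, -0.2005, 0.1279]
eef_rot: [[-0.99, 0.141, -0.0], [0.141, 0.99, -0.0], [0.0, -0.0, -1.0]]
ft_force: [-2.6, 1.3, 3.7]
finger_gap: 0.026
finger_force: 30.0
```

Contact made. I'll release, retreat and settle.

Request:
servo_tool --rows '[{"dx": 0,"dy": 0,"dz": 0,"rx": 0,"ry": 0,"rz": 0,"hand": -0.1},{"dx": 0,"dy": 0,"dz": 0,"rx": 0,"ry": 0,"rz": 0,"hand": -0.1},{"dx": 0,"dy": 0,"dz": 0,"rx": 0,"ry": 0,"rz": 0,"hand": -0.1},{"dx": 0,"dy": 0,"dz": 0,"rx": 0,"ry": 0,"rz": 0,"hand": -0.1},{"dx": 0,"dy": 0,"dz": -10,"rx": 0,"ry": 0,"rz": 0,"hand": -0.1},{"dx": 0,"dy": 0,"dz": -25,"rx": 0,"ry": 0,"rz": 0,"hand": -0.1},{"dx": 0,"dy": 0,"dz": -30,"rx": 0,"ry": 0,"rz": 0,"hand": -0.1},{"dx": 0,"dy": 0,"dz": -25,"rx": 0,"ry": 0,"rz": 0,"hand": -0.1},{"dx": 0,"dy": 0,"dz": -15,"rx": 0,"ry": 0,"rz": 0,"hand": -0.1},{"dx": 0,"dy": 0,"dz": 0,"rx": 0,"ry": 0,"rz": 0,"hand": -0.1}]'

```text
clock: 15.68
tcp_pos: [0.5095, -0.2016, 0.2369]
eef_rot: [[-0.99, 0.141, 0.007], [0.141, 0.99, -0.004], [-0.007, -0.003, -1.0]]
ft_force: [0.2, 0.2, 0.2]
finger_gap: 0.0483
finger_force: 0.0
```

Request:
servo_tool --rows '[{"dx": 0,"dy": 0,"dz": 0,"rx": 0,"ry": 0,"rz": 0,"hand": -0.1},{"dx": 0,"dy": 0,"dz": 0,"rx": 0,"ry": 0,"rz": 0,"hand": -0.1}]'

```text
clock: 15.85
tcp_pos: [0.5066, -0.2001, 0.2318]
eef_rot: [[-0.99, 0.141, -0.001], [0.141, 0.99, 0.001], [0.001, 0.0, -1.0]]
ft_force: [0.4, 0.1, -0.5]
finger_gap: 0.0481
finger_force: 0.0
```

```bash
python3 - <<'E'
from h import *
tops(.125,.17); tops(.05,.09,300)
go(.563,.2165,-6.4,.235)
E
```

```text
[180, 101, 72, 238, 12031] z [0.1417 0.1456] [ 479.3 -266.7] [ 34.9 166.6] 82.1 [ 84.  97. 102.]
[299, 108, 41, 263, 9558] z [0.1368 0.1395] [ 506.4 -201. ] [ 26.1 194.5] 81.9 [145.  84.  93.]
[0, 214, 30, 58, 1104] z [0.1263 0.1311] [ 472.8 -423.7] [20.6 46.3] 66.8 [144. 150. 139.]
[250, 108, 17, 172, 1389] z [0.0589 0.0829] [ 476.3 -249.1] [  0.8 155.7] 82.1 [59. 65. 67.]
[266, 142, 14, 158, 913] z [0.0735 0.0761] [ 499.1 -241.9] [  5.2 146.5] 81.9 [123. 117. 104.]
[284, 142, 11, 158, 898] z [0.0737 0.0762] [ 501.9 -227.2] [  5.1 148. ] 81.8 [125. 120. 106.]
[345, 142, 11, 158, 896] z [0.0737 0.0761] [ 509.5 -172.8] [  5.  147.7] 81.8 [127. 121. 106.]
[360, 142, 14, 158, 905] z [0.0735 0.0761] [ 512.1 -158. ] [  5.2 148.7] 81.8 [143. 136. 123.]
[414, 142, 26, 158, 985] z [0.0726 0.0762] [ 519.2 -103.6] [  5.4 147.4] 81.8 [176. 170. 152.]
[429, 142, 29, 158, 1012] z [0.0726 0.076 ] [521.5 -88.9] [  5.4 147.9] 81.8 [174. 168. 151.]
[484, 142, 58, 158, 2239] z [0.0719 0.076 ] [530.7 -27.3] [ 21.3 148.6] 81.9 [169. 160. 142.]
[554, 143, 76, 167, 7454] z [0.0621 0.0817] [541.2  39.9] [ 21.5 148.8] 83.8 [127.  96.  57.]
[182, 150, 20, 150, 577] z [0.0749 0.0764] [ 490.6 -311.8] [  4.8 137.5] 81.8 [187. 180. 162.]
[34, 192, 62, 61, 1601] z [0.0569 0.0814] [ 470.4 -423.9] [31.2 52.4] 79.4 [120. 117.  94.]
[624, 229, 16, 72, 616] z [0.0522 0.0608] [587.7  95.7] [ 4.2 67.5] 85.3 [93. 70. 41.]
[364, 423, 39, 31, 843] z [0.0595 0.0792] [ 763.4 -170.9] [15.8 54. ] 37.4 [29. 27. 21.]
d tool mm [  2.7 420.3  -3.5] d in target-tool axes [ -9.9 420.2  -3.9] rot [ 0.001 -0.003 -0.03 ] tcp [ 0.5063 -0.1999  0.2311] gap 0.0483 t 15.95 F [-0.1  0.1 -0.7]
```

Request:
servo_tool --rows '[{"dx": 0,"dy": 15,"dz": 0,"rx": 0,"ry": 0,"rz": 0,"hand": -0.15},{"dx": 0,"dy": 30,"dz": 0,"rx": 0,"ry": 0,"rz": 0,"hand": -0.15},{"dx": 0,"dy": 35,"dz": 0,"rx": 0,"ry": 0,"rz": 0,"hand": -0.15},{"dx": 1,"dy": 35,"dz": 0,"rx": 0,"ry": 0,"rz": 0,"hand": -0.15},{"dx": 1,"dy": 35,"dz": 0,"rx": 0,"ry": 0,"rz": 0,"hand": -0.15},{"dx": 1,"dy": 35,"dz": 0,"rx": 0,"ry": 0,"rz": 0,"hand": -0.15},{"dx": 1,"dy": 35,"dz": 0,"rx": 0,"ry": 0,"rz": 0,"hand": -0.15},{"dx": 1,"dy": 35,"dz": 0,"rx": 0,"ry": 0,"rz": 0,"hand": -0.15},{"dx": 1,"dy": 35,"dz": 0,"rx": 0,"ry": 0,"rz": 0,"hand": -0.15},{"dx": 0,"dy": 35,"dz": 0,"rx": 0,"ry": 0,"rz": 0,"hand": -0.15}]'

```text
clock: 16.78
tcp_pos: [0.5462, 0.1238, 0.2311]
eef_rot: [[-0.99, 0.141, -0.003], [0.141, 0.99, -0.0], [0.003, -0.001, -1.0]]
ft_force: [0.5, -0.4, -0.1]
finger_gap: 0.0504
finger_force: 0.0
```

Request:
servo_tool --rows '[{"dx": 0,"dy": 35,"dz": 0,"rx": 0,"ry": 0,"rz": 0,"hand": -0.15},{"dx": 0,"dy": 30,"dz": 0,"rx": 0,"ry": 0,"rz": 0,"hand": -0.15},{"dx": 0,"dy": 20,"dz": 0,"rx": 0,"ry": 0,"rz": -0.015,"hand": -0.15},{"dx": 0,"dy": 10,"dz": 0,"rx": 0,"ry": 0,"rz": -0.015,"hand": -0.15},{"dx": 0,"dy": 0,"dz": 0,"rx": 0,"ry": 0,"rz": 0,"hand": -0.15},{"dx": 0,"dy": 0,"dz": 0,"rx": 0,"ry": 0,"rz": 0,"hand": -0.15},{"dx": 0,"dy": 0,"dz": 0,"rx": 0,"ry": 0,"rz": 0,"hand": -0.15},{"dx": 0,"dy": 0,"dz": 0,"rx": 0,"ry": 0,"rz": 0,"hand": -0.15}]'

```text
clock: 17.45
tcp_pos: [0.5603, 0.2147, 0.2323]
eef_rot: [[-0.994, 0.113, -0.001], [0.113, 0.994, -0.001], [0.001, -0.001, -1.0]]
ft_force: [0.2, -0.6, -0.1]
finger_gap: 0.0504
finger_force: 0.0
```

```bash
python3 - <<'E'
from h import *
tops(.14,.17)
go(.559,.2165,-6.4,.143)
E
```

```text
[400, 82, 65, 257, 10893] z [0.1568 0.16  ] [541.2 287.8] [ 24.8 165.5] 83.8 [160.  94. 119.]
[299, 96, 48, 277, 11700] z [0.1529 0.1558] [554. 217.] [ 28.1 192.9] 83.7 [175. 151.  64.]
d tool mm [ 1.6  1.6 89.5] d in target-tool axes [ 1.6  1.5 89.5] rot [-0.    -0.    -0.002] tcp [0.5604 0.2148 0.2325] gap 0.0502 t 17.5 F [-0.2 -0.3 -0.4]
```

Request:
servo_tool --rows '[{"dx": 0,"dy": 1.5,"dz": 14,"rx": 0,"ry": 0,"rz": 0,"hand": -0.15},{"dx": 0,"dy": 0,"dz": 22,"rx": 0,"ry": 0,"rz": 0,"hand": -0.15},{"dx": 0,"dy": 0,"dz": 22,"rx": 0,"ry": 0,"rz": 0,"hand": -0.15},{"dx": 0,"dy": 0,"dz": 18,"rx": 0,"ry": 0,"rz": 0,"hand": -0.15},{"dx": 0,"dy": 0,"dz": 10,"rx": 0,"ry": 0,"rz": 0,"hand": -0.15},{"dx": 0,"dy": 0,"dz": 3,"rx": 0,"ry": 0,"rz": 0,"hand": -0.15},{"dx": 0,"dy": 0,"dz": 0,"rx": 0,"ry": 0,"rz": 0,"hand": -0.15},{"dx": 0,"dy": 0,"dz": 0,"rx": 0,"ry": 0,"rz": 0,"hand": 1},{"dx": 0,"dy": 0,"dz": 0,"rx": 0,"ry": 0,"rz": 0,"hand": 1},{"dx": 0,"dy": 0,"dz": 0,"rx": 0,"ry": 0,"rz": 0,"hand": 1}]'

```text
clock: 18.33
tcp_pos: [0.5615, 0.2179, 0.1447]
eef_rot: [[-0.994, 0.112, 0.002], [0.112, 0.994, 0.001], [-0.002, 0.001, -1.0]]
ft_force: [-0.1, 0.6, 0.6]
finger_gap: 0.0338
finger_force: 0.0
```

Request:
servo_tool --rows '[{"dx": 0,"dy": 0,"dz": 0,"rx": 0,"ry": 0,"rz": 0,"hand": 1},{"dx": 0,"dy": 0,"dz": 0,"rx": 0,"ry": 0,"rz": 0,"hand": 1},{"dx": 0,"dy": 0,"dz": 0,"rx": 0,"ry": 0,"rz": 0,"hand": 1}]'

```text
clock: 18.58
tcp_pos: [0.5613, 0.2177, 0.1445]
eef_rot: [[-0.994, 0.111, 0.001], [0.111, 0.994, 0.0], [-0.001, 0.0, -1.0]]
ft_force: [-0.6, -1.9, 7.6]
finger_gap: 0.0272
finger_force: 30.0
```

Request:
servo_tool --rows '[{"dx": 0,"dy": 0,"dz": -6,"rx": 0,"ry": 0,"rz": 0,"hand": 1},{"dx": 0,"dy": 0,"dz": -12,"rx": 0,"ry": 0,"rz": 0,"hand": 1},{"dx": 0,"dy": 0,"dz": -18,"rx": 0,"ry": 0,"rz": 0,"hand": 1},{"dx": 0,"dy": 0,"dz": -20,"rx": 0,"ry": 0,"rz": 0,"hand": 1},{"dx": 0,"dy": 0,"dz": -20,"rx": 0,"ry": 0,"rz": 0,"hand": 1},{"dx": 0,"dy": 0,"dz": -14,"rx": 0,"ry": 0,"rz": 0,"hand": 1},{"dx": 0,"dy": 0,"dz": -8,"rx": 0,"ry": 0,"rz": 0,"hand": 1},{"dx": 0,"dy": 0,"dz": 0,"rx": 0,"ry": 0,"rz": 0,"hand": 1},{"dx": 0,"dy": 0,"dz": 0,"rx": 0,"ry": 0,"rz": 0,"hand": 1}]'

```text
clock: 19.33
tcp_pos: [0.5601, 0.2177, 0.2408]
eef_rot: [[-0.994, 0.112, -0.001], [0.112, 0.994, -0.0], [0.001, -0.0, -1.0]]
ft_force: [-0.1, -0.7, -5.4]
finger_gap: 0.0277
finger_force: 29.9
```

```bash
python3 - <<'E'
from h import *
go(.517,-.1309,-8.1,.138)
E
```

```text
d tool mm [   3.9 -351.2  102.9] d in target-tool axes [  -6.4 -351.2  102.8] rot [-0.    -0.001  0.03 ] tcp [0.5601 0.2177 0.2408] gap 0.0277 t 19.33 F [-0.1 -0.7 -5.4]
```

Request:
servo_tool --rows '[{"dx": 0,"dy": -10,"dz": 0,"rx": 0,"ry": 0,"rz": 0,"hand": 1},{"dx": 0,"dy": -20,"dz": 0,"rx": 0,"ry": 0,"rz": 0,"hand": 1},{"dx": 0,"dy": -28,"dz": 0,"rx": 0,"ry": 0,"rz": 0,"hand": 1},{"dx": 0,"dy": -30,"dz": 0,"rx": 0,"ry": 0,"rz": 0,"hand": 1},{"dx": 0,"dy": -30,"dz": 0,"rx": 0,"ry": 0,"rz": 0,"hand": 1},{"dx": 1,"dy": -30,"dz": 0,"rx": 0,"ry": 0,"rz": 0,"hand": 1},{"dx": 1,"dy": -30,"dz": 0,"rx": 0,"ry": 0,"rz": 0,"hand": 1},{"dx": 1,"dy": -30,"dz": 0,"rx": 0,"ry": 0,"rz": 0,"hand": 1},{"dx": 1,"dy": -30,"dz": 0,"rx": 0,"ry": 0,"rz": 0,"hand": 1},{"dx": 0,"dy": -30,"dz": 0,"rx": 0,"ry": 0,"rz": 0,"hand": 1}]'

```text
clock: 20.17
tcp_pos: [0.5248, -0.0499, 0.2401]
eef_rot: [[-0.994, 0.112, -0.003], [0.112, 0.994, 0.0], [0.003, 0.0, -1.0]]
ft_force: [0.2, -0.4, -5.2]
finger_gap: 0.028
finger_force: 30.0
```

Request:
servo_tool --rows '[{"dx": 0,"dy": -30,"dz": 0,"rx": 0,"ry": 0,"rz": 0,"hand": 1},{"dx": 0,"dy": -24,"dz": 0,"rx": 0,"ry": 0,"rz": 0,"hand": 1},{"dx": 0,"dy": -17,"dz": 0,"rx": 0,"ry": 0,"rz": 0.015,"hand": 1},{"dx": 0,"dy": -9,"dz": 0,"rx": 0,"ry": 0,"rz": 0.015,"hand": 1},{"dx": 0,"dy": -3,"dz": 0,"rx": 0,"ry": 0,"rz": 0,"hand": 1},{"dx": 0,"dy": 0,"dz": 0,"rx": 0,"ry": 0,"rz": 0,"hand": 1},{"dx": 0,"dy": 0,"dz": 0,"rx": 0,"ry": 0,"rz": 0,"hand": 1},{"dx": 0,"dy": 0,"dz": 0,"rx": 0,"ry": 0,"rz": 0,"hand": 1}]'

```text
clock: 20.83
tcp_pos: [0.5172, -0.1295, 0.2413]
eef_rot: [[-0.99, 0.14, -0.001], [0.14, 0.99, 0.001], [0.001, 0.001, -1.0]]
ft_force: [-0.2, -0.0, -5.8]
finger_gap: 0.0275
finger_force: 30.0
```

```bash
python3 - <<'E'
from h import *
go(.517,-.1311,-8.1,.1385)
E
```

```text
d tool mm [-1.000e-01 -1.700e+00  1.028e+02] d in target-tool axes [ -0.   -1.6 102.8] rot [ 0.001 -0.001  0.001] tcp [ 0.5172 -0.1295  0.2413] gap 0.0275 t 20.83 F [-0.2 -0.  -5.8]
```

Request:
servo_tool --rows '[{"dx": 0,"dy": -0.7,"dz": 8,"rx": 0,"ry": 0,"rz": 0,"hand": 1},{"dx": 0,"dy": 0,"dz": 14,"rx": 0,"ry": 0,"rz": 0,"hand": 1},{"dx": 0,"dy": 0,"dz": 16,"rx": 0,"ry": 0,"rz": 0,"hand": 1},{"dx": 0,"dy": 0,"dz": 16,"rx": 0,"ry": 0,"rz": 0,"hand": 1},{"dx": 0,"dy": 0,"dz": 15,"rx": 0,"ry": 0,"rz": 0,"hand": 1},{"dx": 0,"dy": 0,"dz": 12,"rx": 0,"ry": 0,"rz": 0,"hand": 1},{"dx": 0,"dy": 0,"dz": 9,"rx": 0,"ry": 0,"rz": 0,"hand": 1},{"dx": 0,"dy": 0,"dz": 6,"rx": 0,"ry": 0,"rz": 0,"hand": 1},{"dx": 0,"dy": 0,"dz": 2,"rx": 0,"ry": 0,"rz": 0,"hand": 1},{"dx": 0,"dy": 0,"dz": 0,"rx": 0,"ry": 0,"rz": 0,"hand": 1}]'

```text
clock: 21.67
tcp_pos: [0.5172, -0.131, 0.1432]
eef_rot: [[-0.99, 0.141, -0.001], [0.141, 0.99, 0.0], [0.001, 0.0, -1.0]]
ft_force: [0.0, 0.3, -5.6]
finger_gap: 0.0276
finger_force: 30.0
```

Request:
servo_tool --rows '[{"dx": 0,"dy": 0,"dz": 1,"rx": 0,"ry": 0,"rz": 0,"hand": 1},{"dx": 0,"dy": 0,"dz": 1,"rx": 0,"ry": 0,"rz": 0,"hand": 1},{"dx": 0,"dy": 0,"dz": 0,"rx": 0,"ry": 0,"rz": 0,"hand": 1},{"dx": 0,"dy": 0,"dz": 0,"rx": 0,"ry": 0,"rz": 0,"hand": 1}]'

```text
clock: 22.0
tcp_pos: [0.5175, -0.1314, 0.1419]
eef_rot: [[-0.99, 0.141, 0.001], [0.141, 0.99, -0.0], [-0.001, -0.0, -1.0]]
ft_force: [-0.9, -0.7, -5.3]
finger_gap: 0.0277
finger_force: 30.0
```

Request:
servo_tool --rows '[{"dx": 0,"dy": 0,"dz": 1,"rx": 0,"ry": 0,"rz": 0,"hand": 1},{"dx": 0,"dy": 0,"dz": 1,"rx": 0,"ry": 0,"rz": 0,"hand": 1},{"dx": 0,"dy": 0,"dz": 0,"rx": 0,"ry": 0,"rz": 0,"hand": 1},{"dx": 0,"dy": 0,"dz": 0,"rx": 0,"ry": 0,"rz": 0,"hand": 1},{"dx": 0,"dy": 0,"dz": 0,"rx": 0,"ry": 0,"rz": 0,"hand": 1}]'

```text
clock: 22.42
tcp_pos: [0.5172, -0.1313, 0.1395]
eef_rot: [[-0.99, 0.141, -0.0], [0.141, 0.99, 0.0], [0.0, 0.0, -1.0]]
ft_force: [-0.2, -0.7, -6.5]
finger_gap: 0.0281
finger_force: 30.0
```

Request:
servo_tool --rows '[{"dx": 0,"dy": 0,"dz": 0.6,"rx": 0,"ry": 0,"rz": 0,"hand": 1},{"dx": 0,"dy": 0,"dz": 0.6,"rx": 0,"ry": 0,"rz": 0,"hand": 1},{"dx": 0,"dy": 0,"dz": 0,"rx": 0,"ry": 0,"rz": 0,"hand": 1},{"dx": 0,"dy": 0,"dz": 0,"rx": 0,"ry": 0,"rz": 0,"hand": 1}]'

```text
clock: 22.75
tcp_pos: [0.5172, -0.1314, 0.1386]
eef_rot: [[-0.99, 0.141, 0.0], [0.141, 0.99, -0.0], [-0.0, -0.0, -1.0]]
ft_force: [-1.6, 0.2, -2.1]
finger_gap: 0.0279
finger_force: 30.0
```

Request:
servo_tool --rows '[{"dx": 0,"dy": 0,"dz": 0.4,"rx": 0,"ry": 0,"rz": 0,"hand": 1},{"dx": 0,"dy": 0,"dz": 0,"rx": 0,"ry": 0,"rz": 0,"hand": 1},{"dx": 0,"dy": 0,"dz": 0,"rx": 0,"ry": 0,"rz": 0,"hand": 1}]'

```text
clock: 23.0
tcp_pos: [0.5172, -0.1314, 0.1385]
eef_rot: [[-0.99, 0.141, 0.0], [0.141, 0.99, -0.0], [-0.0, -0.0, -1.0]]
ft_force: [-4.1, -0.2, 6.0]
finger_gap: 0.0279
finger_force: 30.0
```

Contact. I'll release, retreat and go to purple.

Request:
servo_tool --rows '[{"dx": 0,"dy": 0,"dz": 0,"rx": 0,"ry": 0,"rz": 0,"hand": -0.12},{"dx": 0,"dy": 0,"dz": 0,"rx": 0,"ry": 0,"rz": 0,"hand": -0.12},{"dx": 0,"dy": 0,"dz": 0,"rx": 0,"ry": 0,"rz": 0,"hand": -0.12},{"dx": 0,"dy": 0,"dz": 0,"rx": 0,"ry": 0,"rz": 0,"hand": -0.12},{"dx": 0,"dy": 0,"dz": -10,"rx": 0,"ry": 0,"rz": 0,"hand": -0.12},{"dx": 0,"dy": 0,"dz": -25,"rx": 0,"ry": 0,"rz": 0,"hand": -0.12},{"dx": 0,"dy": 0,"dz": -30,"rx": 0,"ry": 0,"rz": 0,"hand": -0.12},{"dx": 0,"dy": 0,"dz": -25,"rx": 0,"ry": 0,"rz": 0,"hand": -0.12},{"dx": 0,"dy": 0,"dz": -13,"rx": 0,"ry": 0,"rz": 0,"hand": -0.12},{"dx": 0,"dy": 0,"dz": 0,"rx": 0,"ry": 0,"rz": 0,"hand": -0.12}]'

```text
clock: 23.83
tcp_pos: [0.5195, -0.1321, 0.245]
eef_rot: [[-0.99, 0.141, 0.007], [0.141, 0.99, -0.003], [-0.007, -0.002, -1.0]]
ft_force: [-0.8, -0.5, 0.0]
finger_gap: 0.0493
finger_force: 0.0
```

Request:
servo_tool --rows '[{"dx": 0,"dy": 0,"dz": 0,"rx": 0,"ry": 0,"rz": 0,"hand": -0.12},{"dx": 0,"dy": 0,"dz": 0,"rx": 0,"ry": 0,"rz": 0,"hand": -0.12}]'

```text
clock: 24.0
tcp_pos: [0.5166, -0.131, 0.2402]
eef_rot: [[-0.99, 0.141, -0.001], [0.141, 0.99, 0.0], [0.001, 0.0, -1.0]]
ft_force: [-0.7, 0.3, -0.4]
finger_gap: 0.0491
finger_force: 0.0
```

```bash
python3 - <<'E'
from h import *
tops(.125,.17)
# purple near end 541.2-82.75*.994 -> 458.9; centre +106.9
go(.5658,.285,-6.4,.24)
E
```

```text
[297, 98, 44, 275, 10913] z [0.1469 0.1497] [ 515.2 -131.7] [ 28.1 204. ] 81.9 [219. 198.  95.]
[76, 102, 98, 236, 13730] z [0.1403 0.1455] [ 486.5 -267.4] [ 35.4 181.1] 82.0 [134. 156. 166.]
[193, 108, 55, 231, 8232] z [0.1365 0.1394] [ 495.3 -199.2] [ 26.7 172.4] 81.9 [128.  83.  81.]
d tool mm [  9.8 418.8  -0. ] d in target-tool axes [-2.800e+00  4.189e+02 -3.000e-01] rot [ 0.001 -0.002 -0.03 ] tcp [ 0.5163 -0.131   0.2397] gap 0.0492 t 24.05 F [ 0.5 -0.3 -0.2]
```

Yellow sits at (515.2, -131.7) mm against a slot middle of (516, -131).

Request:
servo_tool --rows '[{"dx": 0,"dy": 15,"dz": 0,"rx": 0,"ry": 0,"rz": 0,"hand": -0.12},{"dx": 1,"dy": 30,"dz": 0,"rx": 0,"ry": 0,"rz": 0,"hand": -0.12},{"dx": 1,"dy": 35,"dz": 0,"rx": 0,"ry": 0,"rz": 0,"hand": -0.12},{"dx": 1,"dy": 35,"dz": 0,"rx": 0,"ry": 0,"rz": 0,"hand": -0.12},{"dx": 1,"dy": 35,"dz": 0,"rx": 0,"ry": 0,"rz": 0,"hand": -0.12},{"dx": 1,"dy": 35,"dz": 0,"rx": 0,"ry": 0,"rz": 0,"hand": -0.12},{"dx": 1,"dy": 35,"dz": 0,"rx": 0,"ry": 0,"rz": 0,"hand": -0.12},{"dx": 1,"dy": 35,"dz": 0,"rx": 0,"ry": 0,"rz": 0,"hand": -0.12},{"dx": 1,"dy": 35,"dz": 0,"rx": 0,"ry": 0,"rz": 0,"hand": -0.12},{"dx": 1,"dy": 35,"dz": 0,"rx": 0,"ry": 0,"rz": 0,"hand": -0.12}]'

```text
clock: 24.88
tcp_pos: [0.5533, 0.1933, 0.2393]
eef_rot: [[-0.99, 0.141, -0.003], [0.141, 0.99, -0.001], [0.003, -0.001, -1.0]]
ft_force: [0.8, -0.4, 0.7]
finger_gap: 0.0492
finger_force: 0.0
```

Request:
servo_tool --rows '[{"dx": 0,"dy": 35,"dz": 0,"rx": 0,"ry": 0,"rz": 0,"hand": -0.12},{"dx": 0,"dy": 30,"dz": 0,"rx": 0,"ry": 0,"rz": 0,"hand": -0.12},{"dx": 0,"dy": 20,"dz": 0,"rx": 0,"ry": 0,"rz": -0.015,"hand": -0.12},{"dx": 0,"dy": 10,"dz": 0,"rx": 0,"ry": 0,"rz": -0.015,"hand": -0.12},{"dx": 0,"dy": 0,"dz": 0,"rx": 0,"ry": 0,"rz": 0,"hand": -0.12},{"dx": 0,"dy": 0,"dz": 0,"rx": 0,"ry": 0,"rz": 0,"hand": -0.12},{"dx": 0,"dy": 0,"dz": 0,"rx": 0,"ry": 0,"rz": 0,"hand": -0.12},{"dx": 0,"dy": 0,"dz": 0,"rx": 0,"ry": 0,"rz": 0,"hand": -0.12}]'

```text
clock: 25.55
tcp_pos: [0.5673, 0.2842, 0.2407]
eef_rot: [[-0.994, 0.113, -0.001], [0.113, 0.994, -0.001], [0.001, -0.001, -1.0]]
ft_force: [0.2, -1.3, 0.0]
finger_gap: 0.0493
finger_force: 0.0
```

```bash
python3 - <<'E'
from h import *
tops(.14,.17)
go(.5658,.285,-6.4,.147)
E
```

```text
[302, 86, 40, 287, 10266] z [0.1577 0.1602] [559.1 286. ] [ 24.1 200.6] 83.7 [117.  76.  83.]
d tool mm [ 1.7  0.6 93.9] d in target-tool axes [ 1.7  0.5 93.9] rot [-0.001 -0.    -0.002] tcp [0.5675 0.2843 0.2409] gap 0.0491 t 25.6 F [ 0.6 -0.5 -0.5]
```

Request:
servo_tool --rows '[{"dx": 1.5,"dy": 0,"dz": 14,"rx": 0,"ry": 0,"rz": 0,"hand": -0.12},{"dx": 0,"dy": 0,"dz": 22,"rx": 0,"ry": 0,"rz": 0,"hand": -0.12},{"dx": 0,"dy": 0,"dz": 24,"rx": 0,"ry": 0,"rz": 0,"hand": -0.12},{"dx": 0,"dy": 0,"dz": 19,"rx": 0,"ry": 0,"rz": 0,"hand": -0.12},{"dx": 0,"dy": 0,"dz": 11,"rx": 0,"ry": 0,"rz": 0,"hand": -0.12},{"dx": 0,"dy": 0,"dz": 3,"rx": 0,"ry": 0,"rz": 0,"hand": -0.12},{"dx": 0,"dy": 0,"dz": 0,"rx": 0,"ry": 0,"rz": 0,"hand": -0.12},{"dx": 0,"dy": 0,"dz": 0,"rx": 0,"ry": 0,"rz": 0,"hand": 1},{"dx": 0,"dy": 0,"dz": 0,"rx": 0,"ry": 0,"rz": 0,"hand": 1},{"dx": 0,"dy": 0,"dz": 0,"rx": 0,"ry": 0,"rz": 0,"hand": 1}]'

```text
clock: 26.43
tcp_pos: [0.5669, 0.2862, 0.1493]
eef_rot: [[-0.994, 0.112, 0.002], [0.112, 0.994, 0.001], [-0.002, 0.001, -1.0]]
ft_force: [-0.5, 0.8, 0.7]
finger_gap: 0.0322
finger_force: 0.0
```

Request:
servo_tool --rows '[{"dx": 0,"dy": 0,"dz": 0,"rx": 0,"ry": 0,"rz": 0,"hand": 1},{"dx": 0,"dy": 0,"dz": 0,"rx": 0,"ry": 0,"rz": 0,"hand": 1},{"dx": 0,"dy": 0,"dz": 0,"rx": 0,"ry": 0,"rz": 0,"hand": 1},{"dx": 0,"dy": 0,"dz": 0,"rx": 0,"ry": 0,"rz": 0,"hand": 1}]'

```text
clock: 26.77
tcp_pos: [0.5665, 0.286, 0.1489]
eef_rot: [[-0.994, 0.111, 0.001], [0.111, 0.994, 0.0], [-0.001, 0.0, -1.0]]
ft_force: [-0.5, -1.3, 5.1]
finger_gap: 0.0241
finger_force: 30.0
```

Request:
servo_tool --rows '[{"dx": 0,"dy": 0,"dz": -6,"rx": 0,"ry": 0,"rz": 0,"hand": 1},{"dx": 0,"dy": 0,"dz": -12,"rx": 0,"ry": 0,"rz": 0,"hand": 1},{"dx": 0,"dy": 0,"dz": -18,"rx": 0,"ry": 0,"rz": 0,"hand": 1},{"dx": 0,"dy": 0,"dz": -20,"rx": 0,"ry": 0,"rz": 0,"hand": 1},{"dx": 0,"dy": 0,"dz": -20,"rx": 0,"ry": 0,"rz": 0,"hand": 1},{"dx": 0,"dy": 0,"dz": -14,"rx": 0,"ry": 0,"rz": 0,"hand": 1},{"dx": 0,"dy": 0,"dz": -8,"rx": 0,"ry": 0,"rz": 0,"hand": 1},{"dx": 0,"dy": 0,"dz": 0,"rx": 0,"ry": 0,"rz": 0,"hand": 1},{"dx": 0,"dy": 0,"dz": 0,"rx": 0,"ry": 0,"rz": 0,"hand": 1}]'

```text
clock: 27.52
tcp_pos: [0.5658, 0.2859, 0.2458]
eef_rot: [[-0.994, 0.112, -0.0], [0.112, 0.994, 0.0], [0.0, -0.0, -1.0]]
ft_force: [-0.6, -0.6, -5.2]
finger_gap: 0.0237
finger_force: 30.0
```

```bash
python3 - <<'E'
from h import *
go(.5263,-.062,-8.1,.142)
E
```

```text
d tool mm [   0.4 -350.1  103.8] d in target-tool axes [  -9.9 -350.   103.8] rot [-0.   -0.    0.03] tcp [0.5658 0.2859 0.2458] gap 0.0237 t 27.52 F [-0.6 -0.6 -5.2]
```

Request:
servo_tool --rows '[{"dx": 0,"dy": -10,"dz": 0,"rx": 0,"ry": 0,"rz": 0,"hand": 1},{"dx": 0,"dy": -20,"dz": 0,"rx": 0,"ry": 0,"rz": 0,"hand": 1},{"dx": 0,"dy": -28,"dz": 0,"rx": 0,"ry": 0,"rz": 0,"hand": 1},{"dx": 0,"dy": -30,"dz": 0,"rx": 0,"ry": 0,"rz": 0,"hand": 1},{"dx": 0,"dy": -30,"dz": 0,"rx": 0,"ry": 0,"rz": 0,"hand": 1},{"dx": 0,"dy": -30,"dz": 0,"rx": 0,"ry": 0,"rz": 0,"hand": 1},{"dx": 0,"dy": -30,"dz": 0,"rx": 0,"ry": 0,"rz": 0,"hand": 1},{"dx": 0,"dy": -30,"dz": 0,"rx": 0,"ry": 0,"rz": 0,"hand": 1},{"dx": 0,"dy": -30,"dz": 0,"rx": 0,"ry": 0,"rz": 0,"hand": 1},{"dx": 0,"dy": -30,"dz": 0,"rx": 0,"ry": 0,"rz": 0,"hand": 1}]'

```text
clock: 28.35
tcp_pos: [0.5344, 0.0177, 0.2446]
eef_rot: [[-0.994, 0.112, -0.003], [0.112, 0.994, -0.0], [0.003, -0.0, -1.0]]
ft_force: [0.8, 0.4, -4.6]
finger_gap: 0.0237
finger_force: 30.0
```

Request:
servo_tool --rows '[{"dx": 0,"dy": -30,"dz": 0,"rx": 0,"ry": 0,"rz": 0,"hand": 1},{"dx": 0,"dy": -24,"dz": 0,"rx": 0,"ry": 0,"rz": 0,"hand": 1},{"dx": 0,"dy": -17,"dz": 0,"rx": 0,"ry": 0,"rz": 0.015,"hand": 1},{"dx": 0,"dy": -9,"dz": 0,"rx": 0,"ry": 0,"rz": 0.015,"hand": 1},{"dx": 0,"dy": -3,"dz": 0,"rx": 0,"ry": 0,"rz": 0,"hand": 1},{"dx": 0,"dy": 0,"dz": 0,"rx": 0,"ry": 0,"rz": 0,"hand": 1},{"dx": 0,"dy": 0,"dz": 0,"rx": 0,"ry": 0,"rz": 0,"hand": 1},{"dx": 0,"dy": 0,"dz": 0,"rx": 0,"ry": 0,"rz": 0,"hand": 1}]'

```text
clock: 29.02
tcp_pos: [0.5266, -0.0618, 0.2457]
eef_rot: [[-0.99, 0.14, -0.0], [0.14, 0.99, 0.001], [0.001, 0.001, -1.0]]
ft_force: [-0.6, -0.5, -4.7]
finger_gap: 0.024
finger_force: 30.0
```

```bash
python3 - <<'E'
from h import *
go(.5262,-.062,-8.1,.143)
E
```

```text
d tool mm [  0.3  -0.3 102.7] d in target-tool axes [  0.4  -0.2 102.7] rot [ 0.001 -0.001  0.001] tcp [ 0.5266 -0.0618  0.2457] gap 0.024 t 29.02 F [-0.6 -0.5 -4.7]
```

Request:
servo_tool --rows '[{"dx": 0,"dy": 0,"dz": 8,"rx": 0,"ry": 0,"rz": 0,"hand": 1},{"dx": 0,"dy": 0,"dz": 14,"rx": 0,"ry": 0,"rz": 0,"hand": 1},{"dx": 0,"dy": 0,"dz": 16,"rx": 0,"ry": 0,"rz": 0,"hand": 1},{"dx": 0,"dy": 0,"dz": 16,"rx": 0,"ry": 0,"rz": 0,"hand": 1},{"dx": 0,"dy": 0,"dz": 15,"rx": 0,"ry": 0,"rz": 0,"hand": 1},{"dx": 0,"dy": 0,"dz": 12,"rx": 0,"ry": 0,"rz": 0,"hand": 1},{"dx": 0,"dy": 0,"dz": 9,"rx": 0,"ry": 0,"rz": 0,"hand": 1},{"dx": 0,"dy": 0,"dz": 6,"rx": 0,"ry": 0,"rz": 0,"hand": 1},{"dx": 0,"dy": 0,"dz": 2,"rx": 0,"ry": 0,"rz": 0,"hand": 1},{"dx": 0,"dy": 0,"dz": 0,"rx": 0,"ry": 0,"rz": 0,"hand": 1}]'

```text
clock: 29.85
tcp_pos: [0.5266, -0.0626, 0.1476]
eef_rot: [[-0.99, 0.141, -0.001], [0.141, 0.99, 0.0], [0.001, 0.0, -1.0]]
ft_force: [-0.1, 0.5, -4.5]
finger_gap: 0.0238
finger_force: 30.0
```

Request:
servo_tool --rows '[{"dx": 0,"dy": 0,"dz": 1,"rx": 0,"ry": 0,"rz": 0,"hand": 1},{"dx": 0,"dy": 0,"dz": 1,"rx": 0,"ry": 0,"rz": 0,"hand": 1},{"dx": 0,"dy": 0,"dz": 1,"rx": 0,"ry": 0,"rz": 0,"hand": 1},{"dx": 0,"dy": 0,"dz": 0,"rx": 0,"ry": 0,"rz": 0,"hand": 1},{"dx": 0,"dy": 0,"dz": 0,"rx": 0,"ry": 0,"rz": 0,"hand": 1},{"dx": 0,"dy": 0,"dz": 0,"rx": 0,"ry": 0,"rz": 0,"hand": 1}]'

```text
clock: 30.35
tcp_pos: [0.5267, -0.0629, 0.1451]
eef_rot: [[-0.99, 0.141, 0.0], [0.141, 0.99, -0.0], [-0.0, -0.0, -1.0]]
ft_force: [-0.0, 0.8, -5.3]
finger_gap: 0.0239
finger_force: 30.0
```

Request:
servo_tool --rows '[{"dx": 0,"dy": 0,"dz": 1,"rx": 0,"ry": 0,"rz": 0,"hand": 1},{"dx": 0,"dy": 0,"dz": 0,"rx": 0,"ry": 0,"rz": 0,"hand": 1},{"dx": 0,"dy": 0,"dz": 0,"rx": 0,"ry": 0,"rz": 0,"hand": 1},{"dx": 0,"dy": 0,"dz": 0,"rx": 0,"ry": 0,"rz": 0,"hand": 1}]'

```text
clock: 30.68
tcp_pos: [0.5266, -0.0629, 0.1439]
eef_rot: [[-0.99, 0.141, -0.0], [0.141, 0.99, 0.0], [0.0, 0.0, -1.0]]
ft_force: [-0.5, -0.5, -4.4]
finger_gap: 0.0237
finger_force: 30.0
```

Request:
servo_tool --rows '[{"dx": 0,"dy": 0.7,"dz": 0.6,"rx": 0,"ry": 0,"rz": 0,"hand": 1},{"dx": 0,"dy": 0,"dz": 0.5,"rx": 0,"ry": 0,"rz": 0,"hand": 1},{"dx": 0,"dy": 0,"dz": 0,"rx": 0,"ry": 0,"rz": 0,"hand": 1},{"dx": 0,"dy": 0,"dz": 0,"rx": 0,"ry": 0,"rz": 0,"hand": 1}]'

```text
clock: 31.02
tcp_pos: [0.5268, -0.0621, 0.1429]
eef_rot: [[-0.99, 0.141, 0.0], [0.141, 0.99, 0.0], [-0.0, 0.0, -1.0]]
ft_force: [-1.1, 0.6, -2.7]
finger_gap: 0.0238
finger_force: 30.0
```

Request:
servo_tool --rows '[{"dx": 0,"dy": 0,"dz": 0.4,"rx": 0,"ry": 0,"rz": 0,"hand": 1},{"dx": 0,"dy": 0,"dz": 0,"rx": 0,"ry": 0,"rz": 0,"hand": 1},{"dx": 0,"dy": 0,"dz": 0,"rx": 0,"ry": 0,"rz": 0,"hand": 1}]'

```text
clock: 31.27
tcp_pos: [0.5267, -0.0621, 0.1428]
eef_rot: [[-0.99, 0.141, -0.0], [0.141, 0.99, 0.0], [0.0, 0.0, -1.0]]
ft_force: [-2.8, 0.9, 3.8]
finger_gap: 0.024
finger_force: 30.0
```

Request:
servo_tool --rows '[{"dx": 0,"dy": 0,"dz": 0,"rx": 0,"ry": 0,"rz": 0,"hand": -0.12},{"dx": 0,"dy": 0,"dz": 0,"rx": 0,"ry": 0,"rz": 0,"hand": -0.12},{"dx": 0,"dy": 0,"dz": 0,"rx": 0,"ry": 0,"rz": 0,"hand": -0.12},{"dx": 0,"dy": 0,"dz": 0,"rx": 0,"ry": 0,"rz": 0,"hand": -0.12},{"dx": 0,"dy": 0,"dz": -10,"rx": 0,"ry": 0,"rz": 0,"hand": -0.12},{"dx": 0,"dy": 0,"dz": -25,"rx": 0,"ry": 0,"rz": 0,"hand": -0.12},{"dx": 0,"dy": 0,"dz": -30,"rx": 0,"ry": 0,"rz": 0,"hand": -0.12},{"dx": 0,"dy": 0,"dz": -25,"rx": 0,"ry": 0,"rz": 0,"hand": -0.12},{"dx": 0,"dy": 0,"dz": -13,"rx": 0,"ry": 0,"rz": 0,"hand": -0.12},{"dx": 0,"dy": 0,"dz": 0,"rx": 0,"ry": 0,"rz": 0,"hand": -0.12}]'

```text
clock: 32.1
tcp_pos: [0.5291, -0.0627, 0.2495]
eef_rot: [[-0.99, 0.141, 0.007], [0.141, 0.99, -0.002], [-0.007, -0.001, -1.0]]
ft_force: [-1.0, 0.1, -0.0]
finger_gap: 0.0489
finger_force: 0.0
```

Request:
servo_tool --rows '[{"dx": 0,"dy": 0,"dz": 0,"rx": 0,"ry": 0,"rz": 0,"hand": -0.12},{"dx": 0,"dy": 0,"dz": 0,"rx": 0,"ry": 0,"rz": 0,"hand": -0.12},{"dx": 0,"dy": 0,"dz": 0,"rx": 0,"ry": 0,"rz": 0,"hand": -0.12}]'

```text
clock: 32.35
tcp_pos: [0.5258, -0.0619, 0.2441]
eef_rot: [[-0.99, 0.141, -0.003], [0.141, 0.99, 0.001], [0.003, 0.0, -1.0]]
ft_force: [0.6, 0.4, 0.0]
finger_gap: 0.0492
finger_force: 0.0
```

```bash
python3 - <<'E'
from h import *
p=tops(.125,.17); cv2.imwrite("pics/w9.png",p[:,:,::-1])
q,_,_=snap("scene"); cv2.imwrite("pics/s9.png",cv2.resize(q[140:320,150:500][:,:,::-1],None,fx=2.2,fy=2.2))
E
```

```text
[300, 91, 39, 282, 9641] z [0.1517 0.1541] [521.7 -62. ] [ 24.1 206. ] 81.9 [163.  99. 124.]
[188, 100, 63, 239, 10080] z [0.1461 0.1497] [ 499.6 -129.3] [ 28.7 172.6] 81.8 [180. 157.  66.]
[0, 104, 98, 264, 14471] z [0.1353 0.1454] [ 495.6 -268.7] [ 36.7 199.8] 81.8 [132. 155. 166.]
[91, 110, 79, 228, 9560] z [0.1355 0.1393] [ 498.7 -199.6] [ 27.6 179.3] 82.1 [172.  95. 125.]
```

View pics/s9.png

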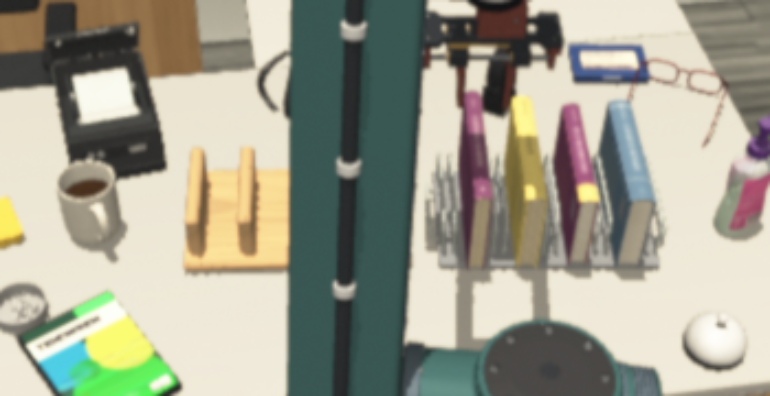

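View pics/w9.png

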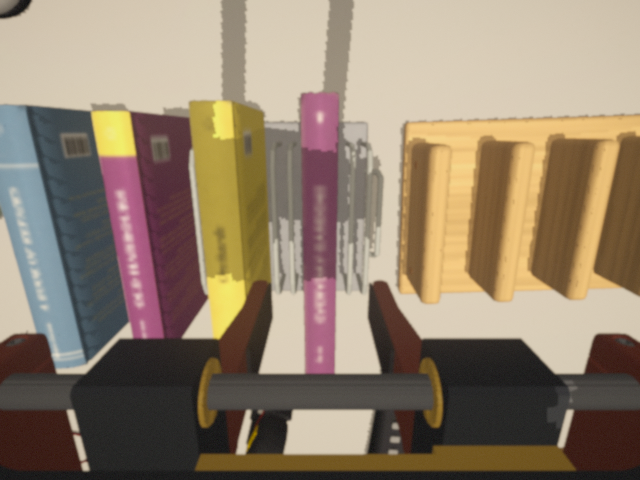

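Both pictures show the four books upright in the wire rack in the order purple, yellow, banded, blue (scene crop cols ~475, 525, 577, 628), and the gripper is clear above them. The mug and the bell look undisturbed.

```bash
python3 -c "
from rig import ticket
print(ticket.job_done())"
```

```text
the job is handed in; nothing more can be done
None
```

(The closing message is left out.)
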